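# Nest the camper's crockery for the drive

## Robot

A 7-joint arm with a two-finger parallel gripper is mounted at the origin on the work surface. World frame = base frame: x ahead of the robot, y to its left, z up, the work surface at z = 0. Lengths are in m, angles in rad, forces in N, time in s.
With the tool pointing down it reaches from about 0.425 to 0.875 m from the base axis. Payload 9.9 kg.
Tool frame: the origin (TCP) lies at the very end of the fingers, on their centre line; the grasp point (between the pads) lies 19 mm behind it; z points along the fingers, y is the line along which they close (so a half turn about z gives the same grasp; the last joint's range is limited). The gripper opens to 85 mm and grips with 20 to 120 N. Pads are 22 mm wide; open, the fingers measure 114 mm over their backs; the gripper's body (76 mm by 85 mm) begins 54 mm behind the grasp point. The pads swing forward as they close: fully open they stand 13 mm farther back than shut.
Start: joints at [-1.205, 0.576, 0.025, 1.437, -0.015, 1.129, -0.057], TCP at [0.293, 0.608, 0.231] pointing down, gripper open.
Joint ranges: [-2.76, 2.76], [-0.34, 2.15], [-1.52, 1.57], [0.19, 2.46], [-1.09, 4.23], [0.17, 1.99], [-2.82, 2.82]. Speed limits (rad/s): [2.22, 2.22, 3.01, 3.01, 3.14, 3.14, 3.14].

## Interface

Orientations are given as a unit quaternion [w, x, y, z].
In Python, from workcell import readout, eyes, close_job gives the robot as it stands.
- The arm moves only by the tool drive_tool, never from a script. Its argument "increments" is a list of rows, each an object of numbers: "x", "y", "z": the shift along the world's x, y, z in m; "rx", "ry", "rz": the turn, a rotation vector about the world's x, y, z in rad. A call has exactly 5 rows; each row shifts and turns the commanded pose from where the row before left it; what a row does not reach is not made up. A row lasts 1/12 s, in which the tool goes at most 41.7 mm and 7.16 degrees, less where a joint would pass 70% of its speed; a pose out of reach is approached as far as the arm can. A call is refused whole if a number of a shift passes 0.0417 or a number of a turn 0.125, either way. A call with a gripper value outside its range is refused whole. "jaw" is the finger opening in m, from 0 to 0.0854, set as the call begins (left out, the last holds). The fingers move at their own pace and stop on an object; the grip force is fixed at half the most. Time passes only in rows, so rows that do not move let the fingers close, or fill a call up. It gives the time, the measured TCP pose, the force, the opening and the grip force at its end, in the units of the state.
- readout.get_obs(): the state, without advancing time (a new reading comes with each control period).
- eyes.get_image(name): name is "side" or "top"; returns the picture (400x640x3 uint8, blue, green, red); there is no depth.
- eyes.camera_params(name): a dict with "fx", "fy", "cx", "cy" (pixels), "cam_to_world" (4x4, takes a point from camera to world coordinates). Camera axes: x right, y down, z forward; pixel columns grow to the right and rows downward; lengths in m; the calibration is good to about 2 mm. A picture is of the moment at which its call begins. camera_params takes no time and is no camera call.
- close_job(): hands the job in; it is judged then, once.
Trained networks look in the newest picture that a camera, given by its name, has taken for a name from the list of things; names that differ only in an ending like _2 or _b are one class to them, and where a whole thing is asked for, a point or a joint stands for the part that bears it (a point fixed in the world has none). Each returns a list of dicts, best first, with "confidence" (0 to 1); they miss things now and then, are a little off and sometimes report something else, mostly with a low value. They report only what shows in the picture. A call takes as long as a camera call.
- eyes.look_for(camera, thing): "rect" ([centre column, centre row, width, height] in pixels, round what is visible of it).
- eyes.pinpoint(camera, thing): "at" ([column, row] in pixels: a listed point, or the origin of a listed thing).
The state is a dict: "clock": time; "joints": joint angles; "dq": joint speeds; "joint_torque": joint torques, N m; "ee_pos": TCP position; "tool_rot": TCP orientation; "ft_force": force on the tool from outside, world axes, zero at the start; "wrist_torque": the same for the moment, N m; "grip_width": opening from 0.0 (shut) to 1.0 (fully open); "grip_force": force on a finger pad.
Only numpy, scipy, OpenCV 4.12 (cv2) and the standard library are available. Lean on these libraries where they do the work, as an engineer would, in place of code of your own. Each camera call takes 0.05 s, during which the arm holds its last target. There are 200 camera calls.

## Task

Pack the crockery into one upright nest for the drive, one piece at a time from the bottom up: stand the large green bowl in the middle of the top orange plate, then the small green bowl in the middle of the large one, then the clear tumbler the right way up in the small bowl, and last the pepper mill upright in the tumbler. Set every piece down on the floor of the one below without dropping or tipping it, and leave the plates, the kettle and the tea jar where they stand.

Things in the scene. Friction and masses are not known exactly. Their poses are not given: they have to be found in the camera images.
- top_plate: upper of two stacked identical round orange melamine plates, both loose: rim diameter 210, height 21, inner floor 8 above the underside, flat and about 158 across, rim sloping outward. It nests 8 above the lower plate. Origin: centre of its underside (8 above the counter; its inner floor is 8 higher); z up
- large_bowl: large round green silicone collapsible bowl, upright, empty: height 64, rim diameter 180. Stiff rim collar, radius 80 to 90, 14 tall: pinch it there, one finger inside, one outside. Wall straight below it (inside radius 80) down to 28 above the underside, then steps in to a foot 120 across; inner floor 5 above the underside, 112 across. 0.16 kg. Origin: centre of underside; z up
- small_bowl: small round green silicone collapsible bowl, upright, empty: height 55, rim diameter 108. Stiff rim collar, radius 45 to 54, 14 tall, for pinching. Wall straight below it (inside radius 45) down to 22 above the underside; foot 82 across; inner floor 5 above the underside, 74 across. 0.08 kg. Origin: centre of underside; z up
- tumbler: clear acrylic tumbler standing upright and empty: height 100, outer diameter 68 at the mouth tapering to 58 at the foot, wall 3, inner floor 4 above the underside (inside diameter 62 at the mouth, 52 at the floor). About 0.09 kg. Grip it by the outside near the top. Origin: centre of its underside; z up to the mouth
- pepper_mill: turned dark wooden pepper mill standing upright: overall height 148 with a small steel nut on top, foot diameter 40, waist 33 at mid-height, head a straight cylinder of diameter 38 from 104 to 134 above the foot. Its parts do not turn. About 0.13 kg. Origin: centre of its foot; z up to the nut
- kettle: bystander, loose, leave alone: squat aluminium kettle, body diameter 154, 186 high to the top of the fixed bow handle, spout reaching 125 from the axis towards its own +y, black lid lever towards -y. Origin: centre of its underside
- tea_jar: bystander, loose, leave alone: steel tea jar with cork cap, diameter 76, height 110. Origin: centre of its underside

How it is judged:
By the outcome, as a careful person would: the job done as asked, in the order asked, and still so for the second after the job is handed in, with the robot touching nothing.
It also fails if it takes over 125 s, if anything falls off the work surface, if the arm or the gripper's body presses on something with over 40 N, if the wrist force passes 120 N, or if a joint passes its speed limit or range.

## Working session

There is one attempt and no reset: what is moved stays moved. The work goes in short steps, Python scripts to look and compute and a tool call to move; the robot and the scene stay as the last step left them, time stands still between calls to the robot, and variables do not carry over. Pictures are saved under pics/ and viewed, at most 14 in all, crops included, and the job is handed in when it is done.

Besides the shell and the picture viewer there is one more tool, called after ">>>" as a command line: name --argument value ..., lists and objects as JSON in quotes. drive_tool: Moves the arm, as the interface text tells. Its arguments: {"type":"object","properties":{"increments":{"type":"array"},"jaw":{"type":"number"}},"required":["increments"]}

```bash
mkdir -p pics; cat > h.py <<'E'
import numpy as np, cv2
from workcell import readout, eyes, close_job
def proj(c,p):
    k=eyes.camera_params(c);T=np.linalg.inv(np.array(k["cam_to_world"]));q=T[:3,:3]@np.array(p)+T[:3,3]
    return np.array([k["fx"]*q[0]/q[2]+k["cx"],k["fy"]*q[1]/q[2]+k["cy"]])
def ray(c,uv):
    k=eyes.camera_params(c);T=np.array(k["cam_to_world"])
    return T[:3,3],T[:3,:3]@np.array([(uv[0]-k["cx"])/k["fx"],(uv[1]-k["cy"])/k["fy"],1])
def atz(c,uv,z):
    o,d=ray(c,uv);return o+d*(z-o[2])/d[2]
E
python3 - <<'E'
from h import *
for c in("top","side"):
    cv2.imwrite(f"pics/{c}0.png",eyes.get_image(c))
    print(c,np.round(np.array(eyes.camera_params(c)["cam_to_world"])[:3,3],3),eyes.camera_params(c)["fx"])
    for t,z in(("top_plate",.008),("large_bowl",0),("small_bowl",0),("tumbler",0),("pepper_mill",0),("kettle",0),("tea_jar",0)):
        for r in eyes.pinpoint(c,t)[:2]: print(t,np.round(r["at"],1),round(r["confidence"],2),np.round(atz(c,r["at"],z),3))
o=readout.get_obs();print({k:np.round(o[k],3) for k in("clock","ee_pos","tool_rot","ft_force","grip_width")})
E
```

```text
top [0.445 0.002 1.138] 393.8193463869646
top_plate [411.  228.1] 0.98 [ 0.505 -0.246  0.008]
large_bowl [236.3 233.3] 0.78 [0.486 0.256 0.   ]
small_bowl [323.  161.7] 0.78 [0.699 0.008 0.   ]
tumbler [333.5 244.7] 0.6 [ 0.456 -0.024  0.   ]
pepper_mill [333.8 201.9] 0.59 [ 0.58  -0.025  0.   ]
kettle [439.8 152.7] 0.66 [ 0.729 -0.337  0.   ]
tea_jar [210.6 152.4] 0.9 [0.724 0.34  0.   ]
side [ 0.506 -0.83   0.804] 423.59897004386636
top_plate [302.7 294.8] 0.73 [ 0.515 -0.248  0.008]
large_bowl [284.7 166.4] 0.61 [0.499 0.255 0.   ]
large_bowl [351.  145.5] 0.35 [0.725 0.341 0.   ]
small_bowl [361.4 215.6] 0.77 [ 0.697 -0.     0.   ]
tumbler [269.9 229.2] 0.84 [ 0.445 -0.019 -0.   ]
pepper_mill [322.1 225.7] 0.6 [ 0.585 -0.025  0.   ]
kettle [401.1 323.1] 0.83 [ 0.72  -0.344  0.   ]
tea_jar [351.2 143.5] 0.65 [0.728 0.352 0.   ]
tea_jar [362.2 213.1] 0.45 [0.701 0.009 0.   ]
{'clock': np.float64(0.8), 'ee_pos': array([0.293, 0.608, 0.231]), 'tool_rot': array([-0.   ,  0.223,  0.975, -0.   ]), 'ft_force': array([-0.421,  0.225, -0.194]), 'grip_width': np.float64(1.0)}
```

View pics/top0.png

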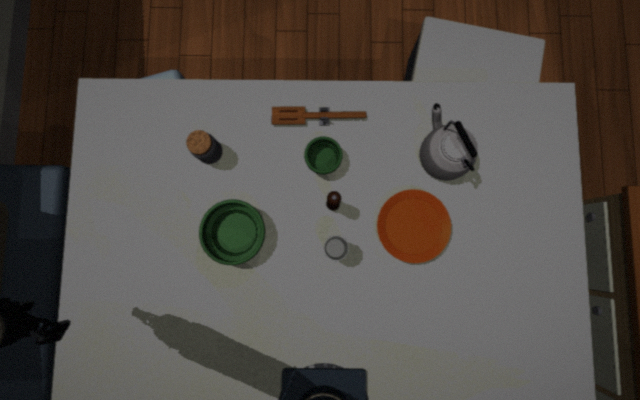

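View pics/side0.png

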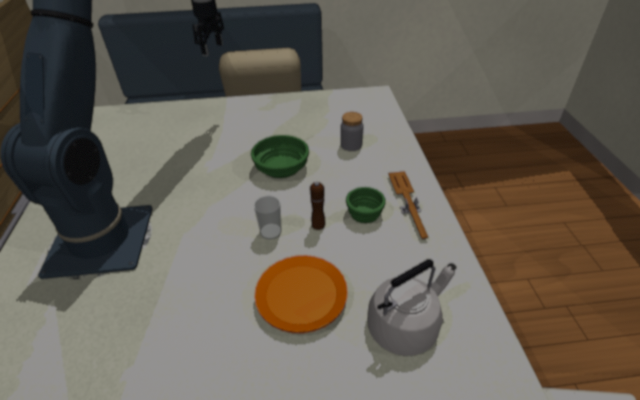

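The top view shows the plates at about (414,227), large bowl (233,233), small bowl (323,156), mill (334,201), tumbler (336,247), kettle (450,150) and jar (205,147). All are upright and well separated, and the side view agrees. Next I'll refine the centres with contour fits at the known rim heights.

```bash
cat >> h.py <<'E'
from scipy.optimize import least_squares
HS={"o":((3,120,60),(18,255,255)),"g":((45,60,20),(85,255,255))}
def rim(c,img,col,guess,z,r,reach=1.35):
    hsv=cv2.cvtColor(img,cv2.COLOR_BGR2HSV);m=cv2.inRange(hsv,*HS[col])
    u,v=proj(c,[*guess,z]);k=eyes.camera_params(c);o=np.array(k["cam_to_world"])[:3,3]
    R=reach*r*k["fx"]/np.linalg.norm(o-[*guess,z]);w=np.zeros_like(m);cv2.circle(w,(int(u),int(v)),int(R),255,-1)
    cs,_=cv2.findContours(m&w,cv2.RETR_EXTERNAL,cv2.CHAIN_APPROX_NONE);h=cv2.convexHull(max(cs,key=cv2.contourArea))
    cc=max(cs,key=cv2.contourArea)[:,0]
    P=np.array([atz(c,p+0.0,z)[:2] for p in cc])
    s=least_squares(lambda q:np.hypot(*(P-q[:2]).T)-q[2],[*guess,r],loss="soft_l1",f_scale=.002)
    return np.round(s.x,4),round(float(np.sqrt(np.mean(s.fun**2))),4)
E
python3 - <<'E'
from h import *
for c in("top","side"):
    im=cv2.imread(f"pics/{c}0.png")
    for n,a in dict(plate=("o",(.508,-.247),.029,.105),large=("g",(.49,.256),.064,.09),small=("g",(.698,.005),.055,.054)).items(): print(c,n,rim(c,im,*a))
    for t in("tumbler","pepper_mill"): print(c,t,[(np.round(r["rect"],1),round(r["confidence"],2)) for r in eyes.look_for(c,t)[:1]])
a=cv2.imread("pics/top0.png");b=cv2.imread("pics/side0.png")
from itertools import product
def circ(im,c,p,z,r):
    pts=[proj(c,[p[0]+r*np.cos(t),p[1]+r*np.sin(t),z]) for t in np.linspace(0,6.28,60)]
    return np.array(pts)
def panel(im,c,x0,y0,w,h,s):
    q=cv2.resize(im[y0:y0+h,x0:x0+w],None,fx=s,fy=s,interpolation=cv2.INTER_CUBIC);q=cv2.convertScaleAbs(q,alpha=1.6)
    for p,z,r in(((.450,-.021),.1,.034),((.450,-.021),0,.029),((.582,-.025),.134,.019),((.582,-.025),0,.02)):
        cv2.polylines(q,[np.int32((circ(im,c,p,z,r)-[x0-.5,y0-.5])*s)],True,(255,0,255) if z else (255,255,0),1)
    return q
A=panel(a,"top",310,180,50,90,6);B=panel(b,"side",245,175,90,70,6)
H=max(A.shape[0],B.shape[0]);A=cv2.copyMakeBorder(A,0,H-A.shape[0],0,0,0);B=cv2.copyMakeBorder(B,0,H-B.shape[0],0,0,0)
cv2.imwrite("pics/z1.png",cv2.resize(np.hstack([A,B]),None,fx=.95,fy=.95))
E
```

```text
top plate (array([ 0.5114, -0.249 ,  0.1027]), 0.0008)
top large (array([0.4881, 0.2542, 0.0877]), 0.0009)
top small (array([0.706 , 0.0076, 0.0516]), 0.0009)
top tumbler [(array([336.8, 248.9,  23.4,  27.4]), 0.94)]
top pepper_mill [(array([335.5, 199.4,  17.8,  19.1]), 0.79)]
side plate (array([ 0.5109, -0.2524,  0.1032]), 0.0009)
side large (array([0.4886, 0.2329, 0.0981]), 0.0089)
side small (array([ 0.7018, -0.0113,  0.0604]), 0.0079)
side tumbler [(array([267.6, 218.4,  28.3,  43.3]), 0.93)]
side pepper_mill [(array([318.4, 204.6,  11.8,  51.3]), 0.56)]
```

View pics/z1.png

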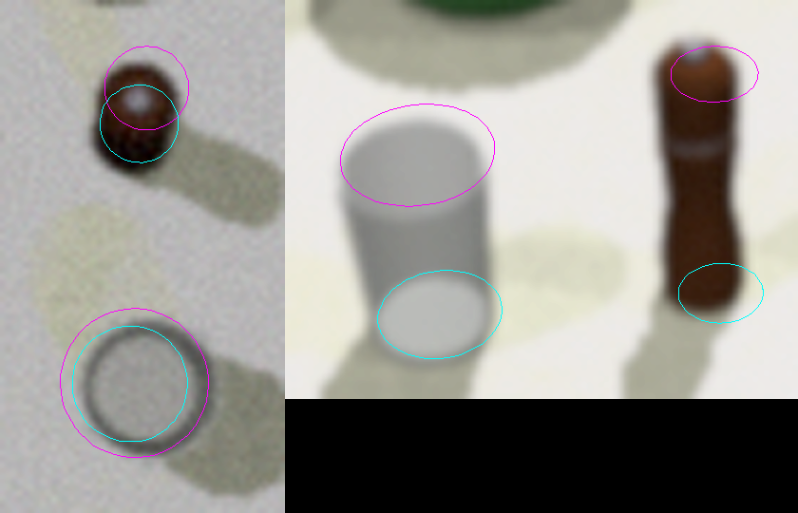

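The overlay puts the mill at about (0.576, -0.021) and the tumbler at about (0.4485, -0.0265). The contour fits give large bowl (0.488, 0.254), small bowl (0.705, 0.0075) and plate (0.511, -0.250). I'll keep the tool's y axis along world y throughout and pinch each bowl on its +y side.

>>> drive_tool --increments '[{"x": 0.0195,"y": -0.027,"z": -0.011,"rz": 0.045},{"x": 0.0195,"y": -0.027,"z": -0.011,"rz": 0.045},{"x": 0.0195,"y": -0.027,"z": -0.011,"rz": 0.045},{"x": 0.0195,"y": -0.027,"z": -0.011,"rz": 0.045},{"x": 0.0195,"y": -0.027,"z": -0.011,"rz": 0.045}]' --jaw 0.045

```text
validation failed for argument at $.in...
```

>>> drive_tool --increments '[{"x": 0.0195,"y": -0.027,"z": -0.011,"rz": 0.045},{"x": 0.0195,"y": -0.027,"z": -0.011,"rz": 0.045},{"x": 0.0195,"y": -0.027,"z": -0.011,"rz": 0.045},{"x": 0.0195,"y": -0.027,"z": -0.011,"rz": 0.045},{"x": 0.0195,"y": -0.027,"z": -0.011,"rz": 0.045}]'

```text
validation failed for argument at $.in...
```

>>> drive_tool --increments '[{},{},{},{},{}]'

```text
validation failed for argument at $.in...
```

>>> drive_tool --increments '[{"x": 0.0195,"y": -0.027,"z": -0.011,"rx": 0,"ry": 0,"rz": 0.045},{"x": 0.0195,"y": -0.027,"z": -0.011,"rx": 0,"ry": 0,"rz": 0.045},{"x": 0.0195,"y": -0.027,"z": -0.011,"rx": 0,"ry": 0,"rz": 0.045},{"x": 0.0195,"y": -0.027,"z": -0.011,"rx": 0,"ry": 0,"rz": 0.045},{"x": 0.0195,"y": -0.027,"z": -0.011,"rx": 0,"ry": 0,"rz": 0.045}]' --jaw 0.045

```text
clock: 1.42
ee_pos: [0.3917, 0.4717, 0.176]
tool_rot: [0.0, 0.111, 0.994, 0.0]
ft_force: [0.6, 0.6, 0.8]
grip_width: 0.526
grip_force: 0.0
```

>>> drive_tool --increments '[{"x": 0.0195,"y": -0.027,"z": -0.011,"rx": 0,"ry": 0,"rz": 0.045},{"x": 0.0195,"y": -0.027,"z": -0.011,"rx": 0,"ry": 0,"rz": 0.045},{"x": 0.0195,"y": -0.027,"z": -0.011,"rx": 0,"ry": 0,"rz": 0.045},{"x": 0.0195,"y": -0.027,"z": -0.011,"rx": 0,"ry": 0,"rz": 0.045},{"x": 0.0195,"y": -0.027,"z": -0.011,"rx": 0,"ry": 0,"rz": 0.045}]'

```text
clock: 1.83
ee_pos: [0.4893, 0.3366, 0.121]
tool_rot: [0.0, -0.001, 1.0, 0.0]
ft_force: [1.2, -0.2, -0.4]
grip_width: 0.528
grip_force: 0.0
```

>>> drive_tool --increments '[{"x": 0,"y": 0,"z": 0,"rx": 0,"ry": 0,"rz": 0},{"x": 0,"y": 0,"z": 0,"rx": 0,"ry": 0,"rz": 0},{"x": 0,"y": 0,"z": 0,"rx": 0,"ry": 0,"rz": 0},{"x": 0,"y": 0,"z": 0,"rx": 0,"ry": 0,"rz": 0},{"x": 0,"y": 0,"z": 0,"rx": 0,"ry": 0,"rz": 0}]'

```text
clock: 2.25
ee_pos: [0.4877, 0.3395, 0.1217]
tool_rot: [0.0, -0.001, 1.0, 0.0]
ft_force: [-0.1, 0.2, -0.8]
grip_width: 0.528
grip_force: 0.0
```

```bash
python3 - <<'E'
from h import *
a=eyes.get_image("top");b=eyes.get_image("side")
print(rim("top",a,"g",(.488,.254),.064,.09))
cv2.imwrite("pics/a1.png",cv2.resize(np.hstack([a[180:300,170:300],b[80:200,230:360]]),None,fx=3,fy=3))
o=readout.get_obs();print(o["ee_pos"],o["tool_rot"])
E
```

```text
(array([0.4884, 0.2529, 0.0868]), 0.0054)
[0.48784306 0.33911211 0.12162103] [ 1.33645797e-04 -1.00280978e-03  9.99999441e-01  3.07955300e-04]
```

View pics/a1.png

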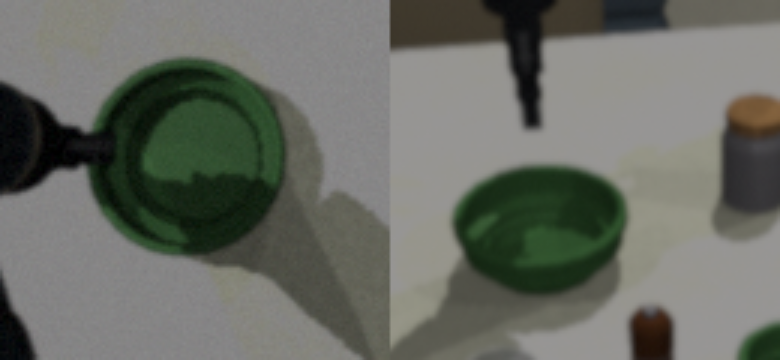

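The fingers straddle the rim on its +y side, at about (95,148) in the left panel, and line up with the bowl's centre. I'll descend and close.

>>> drive_tool --increments '[{"x": 0,"y": 0,"z": -0.018,"rx": 0,"ry": 0,"rz": 0},{"x": 0,"y": 0,"z": -0.018,"rx": 0,"ry": 0,"rz": 0},{"x": 0,"y": 0,"z": -0.018,"rx": 0,"ry": 0,"rz": 0},{"x": 0,"y": 0,"z": -0.018,"rx": 0,"ry": 0,"rz": 0},{"x": 0,"y": 0,"z": -0.01,"rx": 0,"ry": 0,"rz": 0}]'

```text
clock: 2.77
ee_pos: [0.4875, 0.3381, 0.0377]
tool_rot: [-0.001, -0.001, 1.0, -0.0]
ft_force: [-0.4, -0.4, -0.7]
grip_width: 0.527
grip_force: 0.0
```

>>> drive_tool --increments '[{"x": 0,"y": 0,"z": 0,"rx": 0,"ry": 0,"rz": 0},{"x": 0,"y": 0,"z": 0,"rx": 0,"ry": 0,"rz": 0},{"x": 0,"y": 0,"z": 0,"rx": 0,"ry": 0,"rz": 0},{"x": 0,"y": 0,"z": 0,"rx": 0,"ry": 0,"rz": 0},{"x": 0,"y": 0,"z": 0,"rx": 0,"ry": 0,"rz": 0}]' --jaw 0

```text
clock: 3.18
ee_pos: [0.489, 0.3384, 0.0404]
tool_rot: [0.001, -0.0, 1.0, 0.001]
ft_force: [-0.0, 0.4, 2.3]
grip_width: 0.111
grip_force: 58.3
```

>>> drive_tool --increments '[{"x": 0,"y": 0,"z": 0,"rx": 0,"ry": 0,"rz": 0},{"x": 0,"y": 0,"z": 0,"rx": 0,"ry": 0,"rz": 0},{"x": 0,"y": 0,"z": 0,"rx": 0,"ry": 0,"rz": 0},{"x": 0,"y": 0,"z": 0.004,"rx": 0,"ry": 0,"rz": 0},{"x": 0,"y": 0,"z": 0.006,"rx": 0,"ry": 0,"rz": 0}]'

```text
clock: 3.6
ee_pos: [0.4882, 0.3375, 0.0493]
tool_rot: [-0.0, -0.0, 1.0, -0.0]
ft_force: [-0.4, -0.0, -0.9]
grip_width: 0.11
grip_force: 58.1
```

>>> drive_tool --increments '[{"x": 0,"y": 0,"z": 0.015,"rx": 0,"ry": 0,"rz": 0},{"x": 0,"y": 0,"z": 0.02,"rx": 0,"ry": 0,"rz": 0},{"x": 0,"y": 0,"z": 0.02,"rx": 0,"ry": 0,"rz": 0},{"x": 0,"y": 0,"z": 0.02,"rx": 0,"ry": 0,"rz": 0},{"x": 0,"y": 0,"z": 0.02,"rx": 0,"ry": 0,"rz": 0}]'

```text
clock: 4.02
ee_pos: [0.4883, 0.3376, 0.1456]
tool_rot: [-0.0, -0.0, 1.0, -0.0]
ft_force: [0.4, -0.3, -1.3]
grip_width: 0.106
grip_force: 58.3
```

>>> drive_tool --increments '[{"x": 0,"y": 0,"z": 0.02,"rx": 0,"ry": 0,"rz": 0},{"x": 0,"y": 0,"z": 0.02,"rx": 0,"ry": 0,"rz": 0},{"x": 0,"y": 0,"z": 0.02,"rx": 0,"ry": 0,"rz": 0},{"x": 0,"y": 0,"z": 0.02,"rx": 0,"ry": 0,"rz": 0},{"x": 0,"y": 0,"z": 0.015,"rx": 0,"ry": 0,"rz": 0}]'

```text
clock: 4.43
ee_pos: [0.4886, 0.3378, 0.2415]
tool_rot: [0.001, 0.0, 1.0, 0.0]
ft_force: [0.1, 0.1, -1.4]
grip_width: 0.107
grip_force: 58.3
```

```bash
python3 - <<'E'
from h import *
a=eyes.get_image("top");b=eyes.get_image("side")
z=readout.get_obs()["ee_pos"][2]-.039
print(readout.get_obs()["ee_pos"],rim("top",a,"g",(.488,.252),.064+z,.09))
cv2.imwrite("pics/a2.png",cv2.resize(np.hstack([a[180:300,170:300],b[20:140,230:360]]),None,fx=3,fy=3))
E
```

```text
[0.48941059 0.33846246 0.24225061] (array([0.489 , 0.2461, 0.0834]), 0.0112)
```

View pics/a2.png

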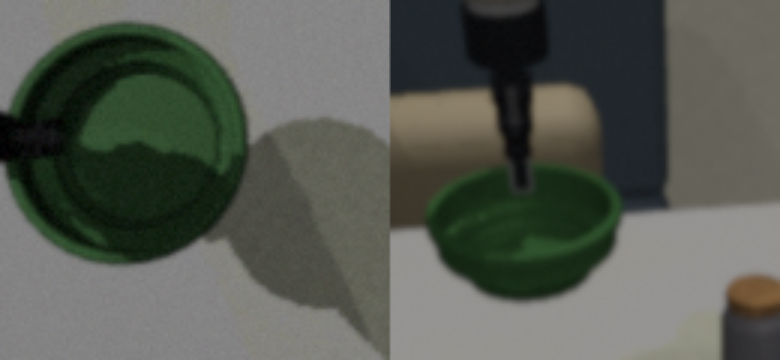

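The bowl hangs level, with the grip on the collar at (35,135) in the left panel and (520,180) in the right. I'll carry it across above the other pieces.

>>> drive_tool --increments '[{"x": 0,"y": -0.01,"z": 0,"rx": 0,"ry": 0,"rz": 0},{"x": 0,"y": -0.02,"z": 0,"rx": 0,"ry": 0,"rz": 0},{"x": 0,"y": -0.03,"z": 0,"rx": 0,"ry": 0,"rz": 0},{"x": 0,"y": -0.035,"z": 0,"rx": 0,"ry": 0,"rz": 0},{"x": 0,"y": -0.035,"z": 0,"rx": 0,"ry": 0,"rz": 0}]'

```text
clock: 4.95
ee_pos: [0.4873, 0.2056, 0.2378]
tool_rot: [-0.001, -0.0, 1.0, -0.001]
ft_force: [1.1, -0.1, -1.9]
grip_width: 0.109
grip_force: 58.3
```

>>> drive_tool --increments '[{"x": 0.0045,"y": -0.035,"z": 0,"rx": 0,"ry": 0,"rz": 0},{"x": 0.0045,"y": -0.035,"z": 0,"rx": 0,"ry": 0,"rz": 0},{"x": 0.0045,"y": -0.035,"z": 0,"rx": 0,"ry": 0,"rz": 0},{"x": 0.0045,"y": -0.035,"z": 0,"rx": 0,"ry": 0,"rz": 0},{"x": 0.0045,"y": -0.035,"z": 0,"rx": 0,"ry": 0,"rz": 0}]'

```text
clock: 5.37
ee_pos: [0.5096, 0.0302, 0.2381]
tool_rot: [-0.001, 0.0, 1.0, -0.0]
ft_force: [0.8, 0.3, -1.9]
grip_width: 0.108
grip_force: 58.3
```

>>> drive_tool --increments '[{"x": 0,"y": -0.035,"z": 0,"rx": 0,"ry": 0,"rz": 0},{"x": 0,"y": -0.035,"z": 0,"rx": 0,"ry": 0,"rz": 0},{"x": 0,"y": -0.03,"z": 0,"rx": 0,"ry": 0,"rz": 0},{"x": 0,"y": -0.03,"z": 0,"rx": 0,"ry": 0,"rz": 0},{"x": 0,"y": -0.02,"z": 0,"rx": 0,"ry": 0,"rz": 0}]'

```text
clock: 5.78
ee_pos: [0.5089, -0.1212, 0.238]
tool_rot: [-0.001, 0.002, 1.0, -0.001]
ft_force: [0.3, 0.3, -0.9]
grip_width: 0.109
grip_force: 58.3
```

>>> drive_tool --increments '[{"x": 0,"y": -0.02,"z": 0,"rx": 0,"ry": 0,"rz": 0},{"x": 0,"y": -0.015,"z": 0,"rx": 0,"ry": 0,"rz": 0},{"x": 0,"y": -0.008,"z": 0,"rx": 0,"ry": 0,"rz": 0},{"x": 0,"y": -0.005,"z": 0,"rx": 0,"ry": 0,"rz": 0},{"x": 0,"y": 0,"z": 0,"rx": 0,"ry": 0,"rz": 0}]'

```text
clock: 6.2
ee_pos: [0.5102, -0.1659, 0.2386]
tool_rot: [-0.001, 0.001, 1.0, 0.0]
ft_force: [-0.4, 0.1, -0.6]
grip_width: 0.106
grip_force: 58.3
```

>>> drive_tool --increments '[{"x": 0,"y": 0,"z": -0.02,"rx": 0,"ry": 0,"rz": 0},{"x": 0,"y": 0,"z": -0.025,"rx": 0,"ry": 0,"rz": 0},{"x": 0,"y": 0,"z": -0.025,"rx": 0,"ry": 0,"rz": 0},{"x": 0,"y": 0,"z": -0.02,"rx": 0,"ry": 0,"rz": 0},{"x": 0,"y": 0,"z": -0.015,"rx": 0,"ry": 0,"rz": 0}]'

```text
clock: 6.62
ee_pos: [0.5102, -0.1633, 0.1324]
tool_rot: [-0.001, -0.001, 1.0, 0.001]
ft_force: [0.2, 0.2, 0.1]
grip_width: 0.109
grip_force: 58.3
```

```bash
python3 - <<'E'
from h import *
a=eyes.get_image("top");b=eyes.get_image("side")
e=readout.get_obs()["ee_pos"];z=e[2]-.039
print(e,rim("top",a,"g",(e[0],e[1]-.085),.064+z,.09),rim("top",a,"o",(.511,-.25),.029,.105))
def cr(im,c): 
    u,v=map(int,proj(c,[.511,-.25,.1]));return im[v-75:v+75,u-65:u+65]
cv2.imwrite("pics/a3.png",cv2.resize(np.hstack([cr(a,"top"),cr(b,"side")]),None,fx=3,fy=3))
E
```

```text
[ 0.5094493  -0.16325757  0.13197218] (array([ 0.5081, -0.2465,  0.0922]), 0.0) (array([ 43.9971, -78.3321,  89.4645]), 0.0095)
```

View pics/a3.png

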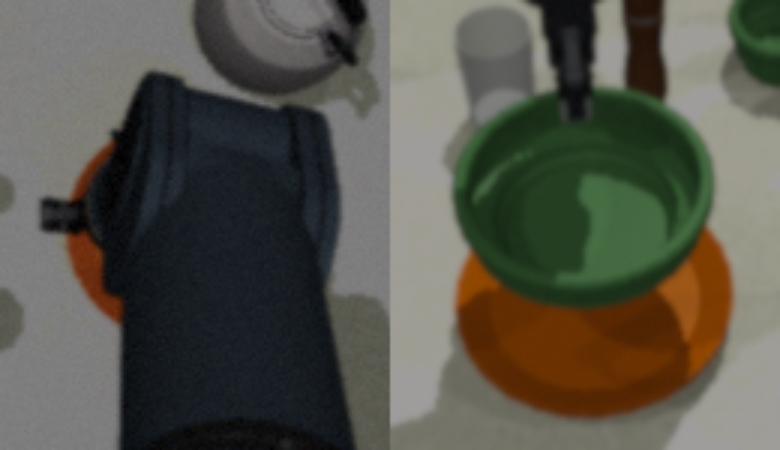

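The bowl is over the plate. In the side panel the rim runs from (458,195) to (710,190), so it is level and centred over the orange disc. I'll lower it gently and watch the force.

>>> drive_tool --increments '[{"x": 0.001,"y": -0.002,"z": -0.015,"rx": 0,"ry": 0,"rz": 0},{"x": 0,"y": 0,"z": -0.018,"rx": 0,"ry": 0,"rz": 0},{"x": 0,"y": 0,"z": -0.018,"rx": 0,"ry": 0,"rz": 0},{"x": 0,"y": 0,"z": -0.01,"rx": 0,"ry": 0,"rz": 0},{"x": 0,"y": 0,"z": -0.005,"rx": 0,"ry": 0,"rz": 0}]'

```text
clock: 7.13
ee_pos: [0.5119, -0.1664, 0.0678]
tool_rot: [-0.0, -0.001, 1.0, 0.0]
ft_force: [-0.3, 0.1, -1.2]
grip_width: 0.109
grip_force: 58.4
```

>>> drive_tool --increments '[{"x": 0,"y": 0,"z": -0.002,"rx": 0,"ry": 0,"rz": 0},{"x": 0,"y": 0,"z": -0.002,"rx": 0,"ry": 0,"rz": 0},{"x": 0,"y": 0,"z": -0.001,"rx": 0,"ry": 0,"rz": 0},{"x": 0,"y": 0,"z": 0,"rx": 0,"ry": 0,"rz": 0},{"x": 0,"y": 0,"z": 0,"rx": 0,"ry": 0,"rz": 0}]'

```text
clock: 7.55
ee_pos: [0.5123, -0.1672, 0.0639]
tool_rot: [0.0, -0.0, 1.0, -0.0]
ft_force: [-0.2, -0.2, -1.7]
grip_width: 0.11
grip_force: 58.4
```

```bash
python3 - <<'E'
from h import *
b=eyes.get_image("side");o=readout.get_obs()
print(o["ee_pos"],o["ft_force"])
u,v=map(int,proj("side",[.511,-.25,.05]));x0,y0=u-65,v-65
q=cv2.resize(b[y0:v+65,x0:u+65],None,fx=4,fy=4,interpolation=cv2.INTER_CUBIC);q=cv2.convertScaleAbs(q,alpha=1.5)
for z,r in((.08,.09),(.029,.105)):
    P=np.array([proj("side",[.511+r*np.cos(t),-.25+r*np.sin(t),z]) for t in np.linspace(0,6.28,90)])
    cv2.polylines(q,[np.int32((P-[x0-.5,y0-.5])*4)],True,(255,0,255),1)
cv2.imwrite("pics/a4.png",q)
E
```

```text
[ 0.51227793 -0.16722092  0.06380838] [-0.00167337 -0.5627091  -0.79373025]
```

View pics/a4.png

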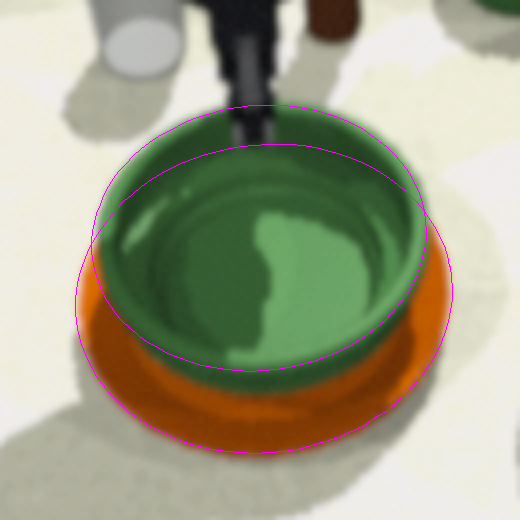

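>>> drive_tool --increments '[{"x": 0,"y": 0.001,"z": -0.002,"rx": 0,"ry": 0,"rz": 0},{"x": 0,"y": 0,"z": -0.001,"rx": 0,"ry": 0,"rz": 0},{"x": 0,"y": 0,"z": -0.001,"rx": 0,"ry": 0,"rz": 0},{"x": 0,"y": 0,"z": 0,"rx": 0,"ry": 0,"rz": 0},{"x": 0,"y": 0,"z": 0,"rx": 0,"ry": 0,"rz": 0}]'

```text
clock: 8.02
ee_pos: [0.5119, -0.1661, 0.0592]
tool_rot: [-0.0, -0.0, 1.0, 0.0]
ft_force: [-0.5, 1.0, -1.7]
grip_width: 0.114
grip_force: 58.4
```

>>> drive_tool --increments '[{"x": 0,"y": 0,"z": -0.001,"rx": 0,"ry": 0,"rz": 0},{"x": 0,"y": 0,"z": -0.001,"rx": 0,"ry": 0,"rz": 0},{"x": 0,"y": 0,"z": 0,"rx": 0,"ry": 0,"rz": 0},{"x": 0,"y": 0,"z": 0,"rx": 0,"ry": 0,"rz": 0},{"x": 0,"y": 0,"z": 0,"rx": 0,"ry": 0,"rz": 0}]'

```text
clock: 8.43
ee_pos: [0.512, -0.1661, 0.0573]
tool_rot: [0.0, -0.0, 1.0, -0.0]
ft_force: [-0.4, 0.7, -0.2]
grip_width: 0.105
grip_force: 58.8
```

>>> drive_tool --increments '[{"x": 0,"y": 0,"z": -0.001,"rx": 0,"ry": 0,"rz": 0},{"x": 0,"y": 0,"z": 0,"rx": 0,"ry": 0,"rz": 0},{"x": 0,"y": 0,"z": 0,"rx": 0,"ry": 0,"rz": 0},{"x": 0,"y": 0,"z": 0,"rx": 0,"ry": 0,"rz": 0},{"x": 0,"y": 0,"z": 0,"rx": 0,"ry": 0,"rz": 0}]'

```text
clock: 8.85
ee_pos: [0.5121, -0.1661, 0.0564]
tool_rot: [0.0, -0.0, 1.0, 0.0]
ft_force: [-0.1, 1.5, 0.7]
grip_width: 0.107
grip_force: 59.7
```

>>> drive_tool --increments '[{"x": 0,"y": 0,"z": -0.001,"rx": 0,"ry": 0,"rz": 0},{"x": 0,"y": 0,"z": 0,"rx": 0,"ry": 0,"rz": 0},{"x": 0,"y": 0,"z": 0,"rx": 0,"ry": 0,"rz": 0},{"x": 0,"y": 0,"z": 0,"rx": 0,"ry": 0,"rz": 0},{"x": 0,"y": 0,"z": 0,"rx": 0,"ry": 0,"rz": 0}]'

```text
clock: 9.27
ee_pos: [0.5121, -0.166, 0.0561]
tool_rot: [0.0, -0.0, 1.0, 0.0]
ft_force: [-2.6, 2.7, 12.4]
grip_width: 0.109
grip_force: 61.3
```

Firm contact with the plate floor at the expected height. Release, lift away, and head to the small bowl.

>>> drive_tool --increments '[{"x": 0,"y": 0,"z": 0.001,"rx": 0,"ry": 0,"rz": 0},{"x": 0,"y": 0,"z": 0,"rx": 0,"ry": 0,"rz": 0},{"x": 0,"y": 0,"z": 0,"rx": 0,"ry": 0,"rz": 0},{"x": 0,"y": 0,"z": 0,"rx": 0,"ry": 0,"rz": 0},{"x": 0,"y": 0,"z": 0,"rx": 0,"ry": 0,"rz": 0}]' --jaw 0.035

```text
clock: 9.68
ee_pos: [0.5118, -0.1662, 0.0561]
tool_rot: [-0.0, -0.0, 1.0, -0.0]
ft_force: [-0.7, 1.6, 0.2]
grip_width: 0.413
grip_force: 0.0
```

>>> drive_tool --increments '[{"x": 0,"y": 0,"z": 0.01,"rx": 0,"ry": 0,"rz": 0},{"x": 0,"y": 0,"z": 0.02,"rx": 0,"ry": 0,"rz": 0},{"x": 0,"y": 0,"z": 0.035,"rx": 0,"ry": 0,"rz": 0},{"x": 0,"y": 0,"z": 0.04,"rx": 0,"ry": 0,"rz": 0},{"x": 0,"y": 0,"z": 0.03,"rx": 0,"ry": 0,"rz": 0}]'

```text
clock: 10.1
ee_pos: [0.5121, -0.1663, 0.1946]
tool_rot: [0.001, 0.0, 1.0, -0.0]
ft_force: [1.0, 0.6, 0.2]
grip_width: 0.408
grip_force: 0.0
```

>>> drive_tool --increments '[{"x": 0.02,"y": 0.025,"z": 0.01,"rx": 0,"ry": 0,"rz": 0},{"x": 0.025,"y": 0.03,"z": 0,"rx": 0,"ry": 0,"rz": 0},{"x": 0.025,"y": 0.03,"z": 0,"rx": 0,"ry": 0,"rz": 0},{"x": 0.025,"y": 0.03,"z": 0,"rx": 0,"ry": 0,"rz": 0},{"x": 0.025,"y": 0.03,"z": 0,"rx": 0,"ry": 0,"rz": 0}]'

```text
clock: 10.52
ee_pos: [0.6328, -0.0197, 0.2024]
tool_rot: [0.0, 0.0, 1.0, -0.0]
ft_force: [1.0, -0.6, -0.2]
grip_width: 0.408
grip_force: 0.0
```

>>> drive_tool --increments '[{"x": 0.025,"y": 0.03,"z": -0.01,"rx": 0,"ry": 0,"rz": 0},{"x": 0.025,"y": 0.025,"z": -0.02,"rx": 0,"ry": 0,"rz": 0},{"x": 0.015,"y": 0.01,"z": -0.02,"rx": 0,"ry": 0,"rz": 0},{"x": 0.007,"y": 0.01,"z": -0.02,"rx": 0,"ry": 0,"rz": 0},{"x": 0,"y": 0,"z": 0,"rx": 0,"ry": 0,"rz": 0}]'

```text
clock: 10.93
ee_pos: [0.7027, 0.0573, 0.127]
tool_rot: [-0.003, -0.002, 1.0, 0.0]
ft_force: [-1.7, 0.5, -0.6]
grip_width: 0.41
grip_force: 0.0
```

```bash
python3 - <<'E'
from h import *
a=eyes.get_image("top");b=eyes.get_image("side");cv2.imwrite("pics/top5.png",a);cv2.imwrite("pics/side5.png",b)
e=readout.get_obs();print(e["ee_pos"],e["tool_rot"])
for n,A in dict(plate=("o",(.511,-.25),.029,.105),large=("g",(.511,-.25),.08,.09),small=("g",(.705,.0075),.055,.054)).items():
  try: print(n,rim("top",a,*A))
  except Exception as x: print(n,x)
def cr(im,c): 
    u,v=map(int,proj(c,[.56,-.12,.05]));return im[v-80:v+80,max(u-100,0):u+100]
cv2.imwrite("pics/a5.png",cv2.convertScaleAbs(cv2.resize(np.hstack([cr(a,"top"),cr(b,"side")]),None,fx=2,fy=2),alpha=1.5))
E
```

```text
[0.7032914  0.05372118 0.13118799] [-8.96949374e-04 -3.46747341e-04  9.99999495e-01 -2.91295039e-04]
plate (array([ 0.5127, -0.2516,  0.1003]), 0.006)
large (array([ 0.5133, -0.2494,  0.0866]), 0.0009)
small (array([7.076e-01, 5.000e-04, 4.260e-02]), 0.012)
```

View pics/a5.png

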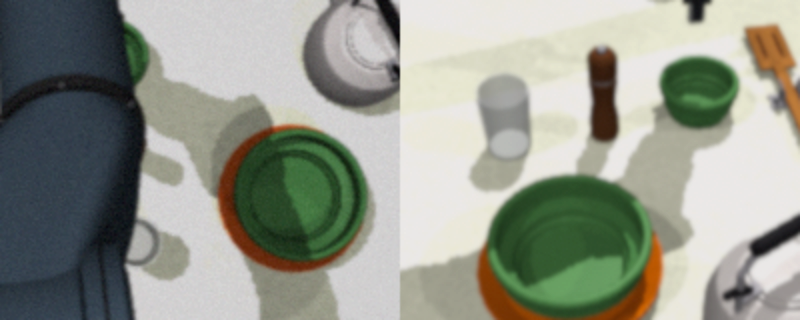

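The large bowl is seated level at (0.513, -0.249), centred in the plate; it shows at (300,195) in the left panel. The gripper hangs over the small bowl's far rim. Next is the descent on that rim.

>>> drive_tool --increments '[{"x": 0.002,"y": 0.0035,"z": -0.02,"rx": 0,"ry": 0,"rz": 0},{"x": 0,"y": 0,"z": -0.025,"rx": 0,"ry": 0,"rz": 0},{"x": 0,"y": 0,"z": -0.025,"rx": 0,"ry": 0,"rz": 0},{"x": 0,"y": 0,"z": -0.02,"rx": 0,"ry": 0,"rz": 0},{"x": 0,"y": 0,"z": -0.01,"rx": 0,"ry": 0,"rz": 0}]'

```text
clock: 11.45
ee_pos: [0.7051, 0.0556, 0.031]
tool_rot: [-0.001, 0.001, 1.0, -0.0]
ft_force: [-0.7, -0.5, -0.7]
grip_width: 0.412
grip_force: 0.0
```

>>> drive_tool --increments '[{"x": 0,"y": 0,"z": 0,"rx": 0,"ry": 0,"rz": 0},{"x": 0,"y": 0,"z": 0,"rx": 0,"ry": 0,"rz": 0},{"x": 0,"y": 0,"z": 0,"rx": 0,"ry": 0,"rz": 0},{"x": 0,"y": 0,"z": 0,"rx": 0,"ry": 0,"rz": 0},{"x": 0,"y": 0,"z": 0,"rx": 0,"ry": 0,"rz": 0}]'

```text
clock: 11.87
ee_pos: [0.7068, 0.0574, 0.0329]
tool_rot: [0.001, -0.0, 1.0, 0.0]
ft_force: [0.8, -0.2, 0.3]
grip_width: 0.412
grip_force: 0.0
```

>>> drive_tool --increments '[{"x": 0,"y": 0,"z": 0,"rx": 0,"ry": 0,"rz": 0},{"x": 0,"y": 0,"z": 0,"rx": 0,"ry": 0,"rz": 0},{"x": 0,"y": 0,"z": 0,"rx": 0,"ry": 0,"rz": 0},{"x": 0,"y": 0,"z": 0,"rx": 0,"ry": 0,"rz": 0},{"x": 0,"y": 0,"z": 0,"rx": 0,"ry": 0,"rz": 0}]' --jaw 0

```text
clock: 12.28
ee_pos: [0.7062, 0.0569, 0.032]
tool_rot: [0.0, 0.0, 1.0, -0.0]
ft_force: [-1.0, -0.8, 5.5]
grip_width: 0.101
grip_force: 57.4
```

>>> drive_tool --increments '[{"x": 0,"y": 0,"z": 0,"rx": 0,"ry": 0,"rz": 0},{"x": 0,"y": 0,"z": 0,"rx": 0,"ry": 0,"rz": 0},{"x": 0,"y": 0,"z": 0,"rx": 0,"ry": 0,"rz": 0},{"x": 0,"y": 0,"z": 0,"rx": 0,"ry": 0,"rz": 0},{"x": 0,"y": 0,"z": 0,"rx": 0,"ry": 0,"rz": 0}]'

```text
clock: 12.7
ee_pos: [0.7062, 0.057, 0.0321]
tool_rot: [0.0, -0.0, 1.0, -0.0]
ft_force: [-1.7, -1.1, 6.1]
grip_width: 0.102
grip_force: 57.4
```

>>> drive_tool --increments '[{"x": 0,"y": 0,"z": 0.008,"rx": 0,"ry": 0,"rz": 0},{"x": 0,"y": 0,"z": 0.015,"rx": 0,"ry": 0,"rz": 0},{"x": 0,"y": 0,"z": 0.02,"rx": 0,"ry": 0,"rz": 0},{"x": 0,"y": 0,"z": 0.02,"rx": 0,"ry": 0,"rz": 0},{"x": 0,"y": 0,"z": 0.02,"rx": 0,"ry": 0,"rz": 0}]'

```text
clock: 13.12
ee_pos: [0.7058, 0.0575, 0.1154]
tool_rot: [-0.0, -0.0, 1.0, 0.0]
ft_force: [0.2, 0.1, -0.3]
grip_width: 0.101
grip_force: 57.3
```

>>> drive_tool --increments '[{"x": 0,"y": 0,"z": 0.02,"rx": 0,"ry": 0,"rz": 0},{"x": 0,"y": 0,"z": 0.02,"rx": 0,"ry": 0,"rz": 0},{"x": 0,"y": 0,"z": 0.02,"rx": 0,"ry": 0,"rz": 0},{"x": 0,"y": 0,"z": 0.02,"rx": 0,"ry": 0,"rz": 0},{"x": 0,"y": 0,"z": 0.015,"rx": 0,"ry": 0,"rz": 0}]'

```text
clock: 13.53
ee_pos: [0.7062, 0.0575, 0.2117]
tool_rot: [0.001, -0.0, 1.0, 0.0]
ft_force: [1.2, 0.2, -0.7]
grip_width: 0.101
grip_force: 57.3
```

>>> drive_tool --increments '[{"x": -0.006,"y": -0.008,"z": 0,"rx": 0,"ry": 0,"rz": 0},{"x": -0.015,"y": -0.02,"z": 0,"rx": 0,"ry": 0,"rz": 0},{"x": -0.021,"y": -0.028,"z": 0,"rx": 0,"ry": 0,"rz": 0},{"x": -0.021,"y": -0.028,"z": 0,"rx": 0,"ry": 0,"rz": 0},{"x": -0.021,"y": -0.028,"z": 0,"rx": 0,"ry": 0,"rz": 0}]'

```text
clock: 13.95
ee_pos: [0.62, -0.056, 0.2086]
tool_rot: [-0.001, -0.0, 1.0, -0.0]
ft_force: [0.7, -1.0, -1.7]
grip_width: 0.106
grip_force: 57.3
```

>>> drive_tool --increments '[{"x": -0.021,"y": -0.028,"z": 0,"rx": 0,"ry": 0,"rz": 0},{"x": -0.021,"y": -0.028,"z": 0,"rx": 0,"ry": 0,"rz": 0},{"x": -0.021,"y": -0.028,"z": 0,"rx": 0,"ry": 0,"rz": 0},{"x": -0.021,"y": -0.028,"z": 0,"rx": 0,"ry": 0,"rz": 0},{"x": -0.015,"y": -0.02,"z": 0,"rx": 0,"ry": 0,"rz": 0}]'

```text
clock: 14.37
ee_pos: [0.5196, -0.1897, 0.2089]
tool_rot: [-0.001, 0.001, 1.0, -0.0]
ft_force: [0.4, -0.1, -1.1]
grip_width: 0.104
grip_force: 57.3
```

>>> drive_tool --increments '[{"x": -0.0105,"y": -0.013,"z": 0,"rx": 0,"ry": 0,"rz": 0},{"x": 0,"y": 0,"z": 0,"rx": 0,"ry": 0,"rz": 0},{"x": 0,"y": 0,"z": -0.015,"rx": 0,"ry": 0,"rz": 0},{"x": 0,"y": 0,"z": -0.02,"rx": 0,"ry": 0,"rz": 0},{"x": 0,"y": 0,"z": -0.015,"rx": 0,"ry": 0,"rz": 0}]'

```text
clock: 14.78
ee_pos: [0.5119, -0.1991, 0.1581]
tool_rot: [-0.0, -0.0, 1.0, 0.0]
ft_force: [-1.1, 0.1, -0.9]
grip_width: 0.101
grip_force: 57.3
```

```bash
cat >> h.py <<'E'
def overlay(name,items,cams=("side",),half=65,s=4,c0=(.512,-.25,.08),al=1.5):
    out=[]
    for c in cams:
        b=eyes.get_image(c);u,v=map(int,proj(c,c0));x0,y0=max(u-half,0),max(v-half,0)
        q=cv2.convertScaleAbs(cv2.resize(b[y0:v+half,x0:u+half],None,fx=s,fy=s,interpolation=cv2.INTER_CUBIC),alpha=al)
        for (x,y),z,r in items:
            P=np.array([proj(c,[x+r*np.cos(t),y+r*np.sin(t),z]) for t in np.linspace(0,6.28,90)])
            cv2.polylines(q,[np.int32((P-[x0-.5,y0-.5])*s)],True,(255,0,255),1)
        out.append(q)
    h=min(o.shape[0] for o in out);cv2.imwrite(name,np.hstack([o[:h] for o in out]))
E
python3 - <<'E'
from h import *
e=readout.get_obs()["ee_pos"];print(e)
z=e[2]-.032
overlay("pics/a6.png",[((e[0],e[1]-.0495),z+.055,.054),((.513,-.2495),.08,.09)])
E
```

```text
[ 0.51188808 -0.19913393  0.1580993 ]
```

View pics/a6.png

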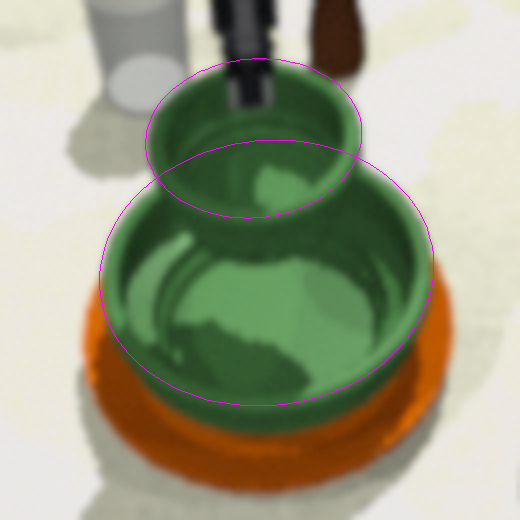

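The small bowl is level and concentric above the large one. Both predicted rims match the picture, so I'll lower it.

>>> drive_tool --increments '[{"x": 0.001,"y": 0,"z": -0.015,"rx": 0,"ry": 0,"rz": 0},{"x": 0,"y": 0,"z": -0.02,"rx": 0,"ry": 0,"rz": 0},{"x": 0,"y": 0,"z": -0.02,"rx": 0,"ry": 0,"rz": 0},{"x": 0,"y": 0,"z": -0.018,"rx": 0,"ry": 0,"rz": 0},{"x": 0,"y": 0,"z": -0.01,"rx": 0,"ry": 0,"rz": 0}]'

```text
clock: 15.25
ee_pos: [0.5126, -0.1989, 0.0747]
tool_rot: [-0.001, -0.0, 1.0, 0.0]
ft_force: [-0.8, 0.9, -0.4]
grip_width: 0.105
grip_force: 57.3
```

>>> drive_tool --increments '[{"x": 0,"y": 0,"z": -0.008,"rx": 0,"ry": 0,"rz": 0},{"x": 0,"y": 0,"z": -0.005,"rx": 0,"ry": 0,"rz": 0},{"x": 0,"y": 0,"z": -0.003,"rx": 0,"ry": 0,"rz": 0},{"x": 0,"y": 0,"z": -0.001,"rx": 0,"ry": 0,"rz": 0},{"x": 0,"y": 0,"z": 0,"rx": 0,"ry": 0,"rz": 0}]'

```text
clock: 15.67
ee_pos: [0.5138, -0.1997, 0.0597]
tool_rot: [0.0, -0.0, 1.0, -0.0]
ft_force: [1.1, -0.3, -1.0]
grip_width: 0.107
grip_force: 57.3
```

>>> drive_tool --increments '[{"x": 0,"y": 0,"z": -0.001,"rx": 0,"ry": 0,"rz": 0},{"x": 0,"y": 0,"z": 0,"rx": 0,"ry": 0,"rz": 0},{"x": 0,"y": 0,"z": -0.001,"rx": 0,"ry": 0,"rz": 0},{"x": 0,"y": 0,"z": 0,"rx": 0,"ry": 0,"rz": 0},{"x": 0,"y": 0,"z": 0,"rx": 0,"ry": 0,"rz": 0}]'

```text
clock: 16.08
ee_pos: [0.5135, -0.1997, 0.0574]
tool_rot: [0.0, -0.0, 1.0, -0.0]
ft_force: [0.6, 0.3, -0.5]
grip_width: 0.105
grip_force: 57.4
```

>>> drive_tool --increments '[{"x": 0,"y": 0,"z": -0.001,"rx": 0,"ry": 0,"rz": 0},{"x": 0,"y": 0,"z": -0.001,"rx": 0,"ry": 0,"rz": 0},{"x": 0,"y": 0,"z": 0,"rx": 0,"ry": 0,"rz": 0},{"x": 0,"y": 0,"z": 0,"rx": 0,"ry": 0,"rz": 0},{"x": 0,"y": 0,"z": 0,"rx": 0,"ry": 0,"rz": 0}]'

```text
clock: 16.5
ee_pos: [0.5134, -0.1996, 0.0552]
tool_rot: [-0.0, -0.0, 1.0, 0.0]
ft_force: [-0.0, -0.4, -0.2]
grip_width: 0.109
grip_force: 57.4
```

>>> drive_tool --increments '[{"x": 0,"y": 0,"z": -0.001,"rx": 0,"ry": 0,"rz": 0},{"x": 0,"y": 0,"z": 0,"rx": 0,"ry": 0,"rz": 0},{"x": 0,"y": 0,"z": 0,"rx": 0,"ry": 0,"rz": 0},{"x": 0,"y": 0,"z": 0,"rx": 0,"ry": 0,"rz": 0},{"x": 0,"y": 0,"z": 0,"rx": 0,"ry": 0,"rz": 0}]'

```text
clock: 16.92
ee_pos: [0.5135, -0.1996, 0.0543]
tool_rot: [0.0, -0.0, 1.0, -0.0]
ft_force: [0.3, -0.0, -1.0]
grip_width: 0.106
grip_force: 57.4
```

>>> drive_tool --increments '[{"x": 0,"y": 0,"z": -0.001,"rx": 0,"ry": 0,"rz": 0},{"x": 0,"y": 0,"z": 0,"rx": 0,"ry": 0,"rz": 0},{"x": 0,"y": 0,"z": 0,"rx": 0,"ry": 0,"rz": 0},{"x": 0,"y": 0,"z": 0,"rx": 0,"ry": 0,"rz": 0},{"x": 0,"y": 0,"z": 0,"rx": 0,"ry": 0,"rz": 0}]'

```text
clock: 17.33
ee_pos: [0.5136, -0.1996, 0.0533]
tool_rot: [0.0, -0.0, 1.0, -0.0]
ft_force: [0.7, 1.0, 0.3]
grip_width: 0.1
grip_force: 57.9
```

Contact is beginning at 0.053, as predicted. One more millimetre, then a narrow release.

>>> drive_tool --increments '[{"x": 0,"y": 0,"z": -0.001,"rx": 0,"ry": 0,"rz": 0},{"x": 0,"y": 0,"z": 0,"rx": 0,"ry": 0,"rz": 0},{"x": 0,"y": 0,"z": 0,"rx": 0,"ry": 0,"rz": 0},{"x": 0,"y": 0,"z": 0,"rx": 0,"ry": 0,"rz": 0},{"x": 0,"y": 0,"z": 0,"rx": 0,"ry": 0,"rz": 0}]'

```text
clock: 17.75
ee_pos: [0.5137, -0.1996, 0.053]
tool_rot: [0.0, -0.0, 1.0, -0.0]
ft_force: [-2.2, 1.0, 9.1]
grip_width: 0.103
grip_force: 59.2
```

>>> drive_tool --increments '[{"x": 0,"y": 0,"z": 0,"rx": 0,"ry": 0,"rz": 0},{"x": 0,"y": 0,"z": 0,"rx": 0,"ry": 0,"rz": 0},{"x": 0,"y": 0,"z": 0,"rx": 0,"ry": 0,"rz": 0},{"x": 0,"y": 0,"z": 0,"rx": 0,"ry": 0,"rz": 0},{"x": 0,"y": 0,"z": 0,"rx": 0,"ry": 0,"rz": 0}]' --jaw 0.019

```text
clock: 18.17
ee_pos: [0.5134, -0.1996, 0.0522]
tool_rot: [-0.0, -0.0, 1.0, 0.0]
ft_force: [-0.2, 0.7, 0.0]
grip_width: 0.225
grip_force: 0.0
```

>>> drive_tool --increments '[{"x": 0,"y": 0,"z": 0.006,"rx": 0,"ry": 0,"rz": 0},{"x": 0,"y": 0,"z": 0.01,"rx": 0,"ry": 0,"rz": 0},{"x": 0,"y": 0,"z": 0.02,"rx": 0,"ry": 0,"rz": 0},{"x": 0,"y": 0,"z": 0.03,"rx": 0,"ry": 0,"rz": 0},{"x": 0,"y": 0,"z": 0.03,"rx": 0,"ry": 0,"rz": 0}]'

```text
clock: 18.58
ee_pos: [0.5129, -0.1995, 0.1498]
tool_rot: [-0.001, -0.0, 1.0, 0.0]
ft_force: [0.5, 0.7, 0.3]
grip_width: 0.227
grip_force: 0.0
```

>>> drive_tool --increments '[{"x": -0.005,"y": 0.01,"z": 0.015,"rx": 0,"ry": 0,"rz": 0},{"x": -0.01,"y": 0.03,"z": 0.015,"rx": 0,"ry": 0,"rz": 0},{"x": -0.013,"y": 0.035,"z": 0,"rx": 0,"ry": 0,"rz": 0},{"x": -0.013,"y": 0.035,"z": 0,"rx": 0,"ry": 0,"rz": 0},{"x": -0.013,"y": 0.035,"z": 0,"rx": 0,"ry": 0,"rz": 0}]' --jaw 0.0854

```text
clock: 19.0
ee_pos: [0.4589, -0.0535, 0.1796]
tool_rot: [0.001, 0.0, 1.0, -0.0]
ft_force: [1.0, 0.1, -0.3]
grip_width: 0.917
grip_force: 0.0
```

>>> drive_tool --increments '[{"x": -0.0105,"y": 0.018,"z": 0,"rx": 0,"ry": 0,"rz": 0},{"x": 0,"y": 0.01,"z": 0,"rx": 0,"ry": 0,"rz": 0},{"x": 0,"y": 0,"z": 0,"rx": 0,"ry": 0,"rz": 0},{"x": 0,"y": 0,"z": 0,"rx": 0,"ry": 0,"rz": 0},{"x": 0,"y": 0,"z": 0,"rx": 0,"ry": 0,"rz": 0}]'

```text
clock: 19.42
ee_pos: [0.4498, -0.028, 0.1786]
tool_rot: [0.0, 0.001, 1.0, -0.0]
ft_force: [-0.9, -0.4, -0.0]
grip_width: 1.001
grip_force: 0.0
```

```bash
python3 - <<'E'
from h import *
a=eyes.get_image("top")
o=readout.get_obs();print(o["ee_pos"],o["tool_rot"])
for n,A in dict(large=("g",(.513,-.25),.08,.09),).items():
  print(n,rim("top",a,*A))
# small bowl: edge via Hough/Canny left to overlay
p=(.4485,-.0265);m=(.576,-.021)
overlay("pics/a7.png",[((.513,-.2495),.08,.09),((.513,-.2495),.076,.054),(p,.1,.034),(p,0,.029),(m,.134,.019),(m,0,.02)],cams=("top","side"),half=80,s=2.4,c0=(.5,-.15,.08))
E
```

```text
[ 0.44964598 -0.02815278  0.17842894] [ 2.50967086e-04  9.99202612e-04  9.99999428e-01 -2.86193295e-04]
large (array([ 0.5131, -0.2494,  0.0868]), 0.0009)
```

View pics/a7.png

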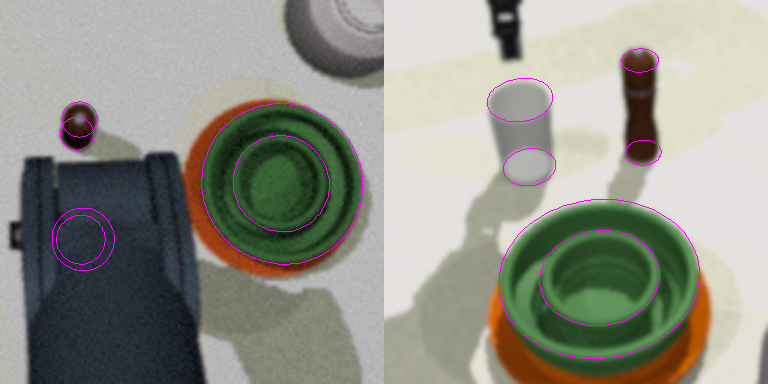

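Both bowls sit concentric at (0.513, -0.2495), with overlays matching in both panels. The tumbler and mill estimates also fit. I'll descend over the tumbler.

>>> drive_tool --increments '[{"x": -0.001,"y": 0.0015,"z": -0.02,"rx": 0,"ry": 0,"rz": 0},{"x": 0,"y": 0,"z": -0.025,"rx": 0,"ry": 0,"rz": 0},{"x": 0,"y": 0,"z": -0.02,"rx": 0,"ry": 0,"rz": 0},{"x": 0,"y": 0,"z": -0.015,"rx": 0,"ry": 0,"rz": 0},{"x": 0,"y": 0,"z": -0.01,"rx": 0,"ry": 0,"rz": 0}]'

```text
clock: 19.98
ee_pos: [0.4475, -0.026, 0.0867]
tool_rot: [-0.001, 0.001, 1.0, -0.0]
ft_force: [0.7, 0.1, -0.3]
grip_width: 1.002
grip_force: 0.0
```

>>> drive_tool --increments '[{"x": 0,"y": 0,"z": -0.01,"rx": 0,"ry": 0,"rz": 0},{"x": 0,"y": 0,"z": -0.01,"rx": 0,"ry": 0,"rz": 0},{"x": 0,"y": 0,"z": -0.006,"rx": 0,"ry": 0,"rz": 0},{"x": 0,"y": 0,"z": 0,"rx": 0,"ry": 0,"rz": 0},{"x": 0,"y": 0,"z": 0,"rx": 0,"ry": 0,"rz": 0}]'

```text
clock: 20.4
ee_pos: [0.4479, -0.0256, 0.0621]
tool_rot: [-0.0, 0.0, 1.0, -0.0]
ft_force: [-0.0, -1.4, -0.0]
grip_width: 0.997
grip_force: 0.0
```

>>> drive_tool --increments '[{"x": 0,"y": 0,"z": 0,"rx": 0,"ry": 0,"rz": 0},{"x": 0,"y": 0,"z": 0,"rx": 0,"ry": 0,"rz": 0},{"x": 0,"y": 0,"z": 0,"rx": 0,"ry": 0,"rz": 0},{"x": 0,"y": 0,"z": 0,"rx": 0,"ry": 0,"rz": 0},{"x": 0,"y": 0,"z": 0,"rx": 0,"ry": 0,"rz": 0}]' --jaw 0.055

```text
clock: 20.82
ee_pos: [0.4487, -0.0257, 0.0634]
tool_rot: [0.001, 0.0, 1.0, -0.0]
ft_force: [-0.3, -1.6, 8.6]
grip_width: 0.778
grip_force: 64.1
```

>>> drive_tool --increments '[{"x": 0,"y": 0,"z": 0,"rx": 0,"ry": 0,"rz": 0},{"x": 0,"y": 0,"z": 0,"rx": 0,"ry": 0,"rz": 0},{"x": 0,"y": 0,"z": 0,"rx": 0,"ry": 0,"rz": 0},{"x": 0,"y": 0,"z": 0.002,"rx": 0,"ry": 0,"rz": 0},{"x": 0,"y": 0,"z": 0.004,"rx": 0,"ry": 0,"rz": 0}]'

```text
clock: 21.23
ee_pos: [0.4479, -0.0251, 0.0686]
tool_rot: [0.0, -0.0, 1.0, 0.0]
ft_force: [-0.0, -0.6, -0.0]
grip_width: 0.773
grip_force: 66.6
```

>>> drive_tool --increments '[{"x": 0,"y": 0,"z": 0.015,"rx": 0,"ry": 0,"rz": 0},{"x": 0,"y": 0,"z": 0.025,"rx": 0,"ry": 0,"rz": 0},{"x": 0,"y": 0,"z": 0.03,"rx": 0,"ry": 0,"rz": 0},{"x": 0,"y": 0,"z": 0.03,"rx": 0,"ry": 0,"rz": 0},{"x": 0,"y": 0,"z": 0.02,"rx": 0,"ry": 0,"rz": 0}]'

```text
clock: 21.65
ee_pos: [0.4484, -0.0251, 0.1912]
tool_rot: [0.001, -0.0, 1.0, 0.0]
ft_force: [1.2, -0.2, -1.2]
grip_width: 0.773
grip_force: 66.9
```

>>> drive_tool --increments '[{"x": 0.004,"y": -0.012,"z": 0,"rx": 0,"ry": 0,"rz": 0},{"x": 0.007,"y": -0.025,"z": 0,"rx": 0,"ry": 0,"rz": 0},{"x": 0.009,"y": -0.03,"z": 0,"rx": 0,"ry": 0,"rz": 0},{"x": 0.009,"y": -0.03,"z": 0,"rx": 0,"ry": 0,"rz": 0},{"x": 0.009,"y": -0.03,"z": 0,"rx": 0,"ry": 0,"rz": 0}]'

```text
clock: 22.07
ee_pos: [0.4861, -0.1532, 0.189]
tool_rot: [0.0, -0.001, 1.0, 0.0]
ft_force: [0.9, -0.1, -0.6]
grip_width: 0.777
grip_force: 66.8
```

>>> drive_tool --increments '[{"x": 0.009,"y": -0.03,"z": 0,"rx": 0,"ry": 0,"rz": 0},{"x": 0.009,"y": -0.03,"z": 0,"rx": 0,"ry": 0,"rz": 0},{"x": 0.006,"y": -0.025,"z": 0,"rx": 0,"ry": 0,"rz": 0},{"x": 0.003,"y": -0.0125,"z": 0,"rx": 0,"ry": 0,"rz": 0},{"x": 0,"y": 0,"z": 0,"rx": 0,"ry": 0,"rz": 0}]'

```text
clock: 22.48
ee_pos: [0.5128, -0.2528, 0.1884]
tool_rot: [0.0, 0.002, 1.0, -0.001]
ft_force: [-0.2, 0.2, -0.7]
grip_width: 0.772
grip_force: 66.8
```

>>> drive_tool --increments '[{"x": 0,"y": 0,"z": -0.005,"rx": 0,"ry": 0,"rz": 0},{"x": 0,"y": 0,"z": -0.01,"rx": 0,"ry": 0,"rz": 0},{"x": 0,"y": 0,"z": -0.005,"rx": 0,"ry": 0,"rz": 0},{"x": 0,"y": 0,"z": 0,"rx": 0,"ry": 0,"rz": 0},{"x": 0,"y": 0,"z": 0,"rx": 0,"ry": 0,"rz": 0}]'

```text
clock: 22.9
ee_pos: [0.5127, -0.2484, 0.1678]
tool_rot: [-0.001, -0.001, 1.0, 0.0]
ft_force: [0.0, -0.5, -0.5]
grip_width: 0.772
grip_force: 66.8
```

```bash
python3 - <<'E'
from h import *
e=readout.get_obs()["ee_pos"];print(e)
z=e[2]-.0634
overlay("pics/a8.png",[((e[0],e[1]),z+.1,.034),((e[0],e[1]),z,.029),((.513,-.2495),.076,.054)],c0=(.512,-.25,.12),half=75)
E
```

```text
[ 0.51268959 -0.24844934  0.16775234]
```

View pics/a8.png

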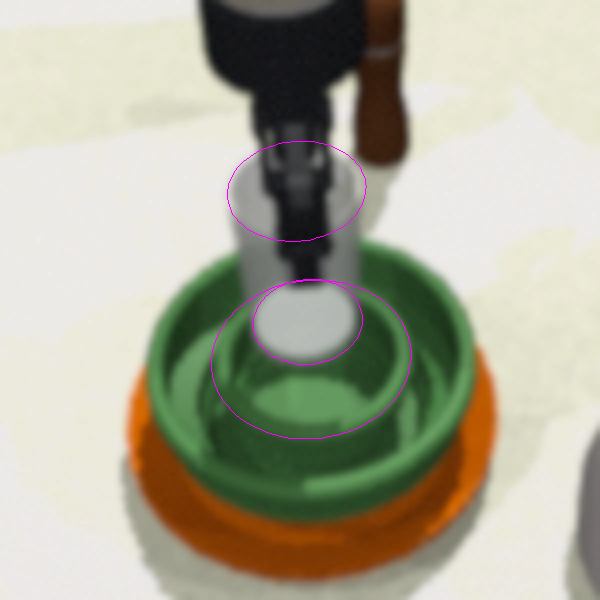

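The tumbler is upright. Its foot disc at (304,322) is about 1 px left of the prediction and centred over the small bowl. I'll lower it.

>>> drive_tool --increments '[{"x": 0.001,"y": -0.001,"z": -0.015,"rx": 0,"ry": 0,"rz": 0},{"x": 0,"y": 0,"z": -0.018,"rx": 0,"ry": 0,"rz": 0},{"x": 0,"y": 0,"z": -0.018,"rx": 0,"ry": 0,"rz": 0},{"x": 0,"y": 0,"z": -0.01,"rx": 0,"ry": 0,"rz": 0},{"x": 0,"y": 0,"z": -0.005,"rx": 0,"ry": 0,"rz": 0}]'

```text
clock: 23.37
ee_pos: [0.5135, -0.2502, 0.1012]
tool_rot: [-0.001, -0.0, 1.0, 0.0]
ft_force: [0.1, -0.4, -0.2]
grip_width: 0.765
grip_force: 66.8
```

>>> drive_tool --increments '[{"x": 0,"y": 0,"z": -0.005,"rx": 0,"ry": 0,"rz": 0},{"x": 0,"y": 0,"z": -0.003,"rx": 0,"ry": 0,"rz": 0},{"x": 0,"y": 0,"z": -0.001,"rx": 0,"ry": 0,"rz": 0},{"x": 0,"y": 0,"z": 0,"rx": 0,"ry": 0,"rz": 0},{"x": 0,"y": 0,"z": 0,"rx": 0,"ry": 0,"rz": 0}]'

```text
clock: 23.78
ee_pos: [0.5143, -0.2508, 0.0938]
tool_rot: [0.0, -0.0, 1.0, -0.0]
ft_force: [0.3, 0.6, -0.7]
grip_width: 0.769
grip_force: 66.8
```

>>> drive_tool --increments '[{"x": 0,"y": 0,"z": -0.001,"rx": 0,"ry": 0,"rz": 0},{"x": 0,"y": 0,"z": 0,"rx": 0,"ry": 0,"rz": 0},{"x": 0,"y": 0,"z": 0,"rx": 0,"ry": 0,"rz": 0},{"x": 0,"y": 0,"z": 0,"rx": 0,"ry": 0,"rz": 0},{"x": 0,"y": 0,"z": 0,"rx": 0,"ry": 0,"rz": 0}]'

```text
clock: 24.2
ee_pos: [0.514, -0.2507, 0.0924]
tool_rot: [0.0, -0.0, 1.0, -0.0]
ft_force: [0.6, -0.4, -0.8]
grip_width: 0.778
grip_force: 66.8
```

>>> drive_tool --increments '[{"x": 0,"y": 0,"z": -0.001,"rx": 0,"ry": 0,"rz": 0},{"x": 0,"y": 0,"z": 0,"rx": 0,"ry": 0,"rz": 0},{"x": 0,"y": 0,"z": 0,"rx": 0,"ry": 0,"rz": 0},{"x": 0,"y": 0,"z": 0,"rx": 0,"ry": 0,"rz": 0},{"x": 0,"y": 0,"z": 0,"rx": 0,"ry": 0,"rz": 0}]'

```text
clock: 24.62
ee_pos: [0.5139, -0.2506, 0.0913]
tool_rot: [-0.0, -0.0, 1.0, -0.0]
ft_force: [0.2, 0.1, -0.4]
grip_width: 0.772
grip_force: 66.8
```

>>> drive_tool --increments '[{"x": 0,"y": 0,"z": -0.001,"rx": 0,"ry": 0,"rz": 0},{"x": 0,"y": 0,"z": 0,"rx": 0,"ry": 0,"rz": 0},{"x": 0,"y": 0,"z": 0,"rx": 0,"ry": 0,"rz": 0},{"x": 0,"y": 0,"z": 0,"rx": 0,"ry": 0,"rz": 0},{"x": 0,"y": 0,"z": 0,"rx": 0,"ry": 0,"rz": 0}]'

```text
clock: 25.03
ee_pos: [0.514, -0.2506, 0.0903]
tool_rot: [-0.0, -0.0, 1.0, -0.0]
ft_force: [0.2, 1.4, -1.1]
grip_width: 0.774
grip_force: 66.8
```

>>> drive_tool --increments '[{"x": 0,"y": 0,"z": -0.001,"rx": 0,"ry": 0,"rz": 0},{"x": 0,"y": 0,"z": 0,"rx": 0,"ry": 0,"rz": 0},{"x": 0,"y": 0,"z": 0,"rx": 0,"ry": 0,"rz": 0},{"x": 0,"y": 0,"z": 0,"rx": 0,"ry": 0,"rz": 0},{"x": 0,"y": 0,"z": 0,"rx": 0,"ry": 0,"rz": 0}]'

```text
clock: 25.45
ee_pos: [0.5141, -0.2507, 0.0895]
tool_rot: [0.0, -0.0, 1.0, -0.0]
ft_force: [0.2, -0.2, 5.0]
grip_width: 0.77
grip_force: 67.0
```

Contact at the predicted height. Release, lift, and go to the mill.

>>> drive_tool --increments '[{"x": 0,"y": 0,"z": 0,"rx": 0,"ry": 0,"rz": 0},{"x": 0,"y": 0,"z": 0,"rx": 0,"ry": 0,"rz": 0},{"x": 0,"y": 0,"z": 0,"rx": 0,"ry": 0,"rz": 0},{"x": 0,"y": 0,"z": 0,"rx": 0,"ry": 0,"rz": 0},{"x": 0,"y": 0,"z": 0,"rx": 0,"ry": 0,"rz": 0}]' --jaw 0.0854

```text
clock: 25.87
ee_pos: [0.5139, -0.2506, 0.0892]
tool_rot: [-0.0, -0.0, 1.0, 0.0]
ft_force: [-0.0, 0.7, -0.9]
grip_width: 0.995
grip_force: 0.0
```

>>> drive_tool --increments '[{"x": 0,"y": 0,"z": 0.008,"rx": 0,"ry": 0,"rz": 0},{"x": 0,"y": 0,"z": 0.012,"rx": 0,"ry": 0,"rz": 0},{"x": 0,"y": 0,"z": 0.02,"rx": 0,"ry": 0,"rz": 0},{"x": 0,"y": 0,"z": 0.03,"rx": 0,"ry": 0,"rz": 0},{"x": 0,"y": 0,"z": 0.03,"rx": 0,"ry": 0,"rz": 0}]'

```text
clock: 26.28
ee_pos: [0.5134, -0.2504, 0.1904]
tool_rot: [-0.001, -0.0, 1.0, 0.0]
ft_force: [0.4, 0.0, -0.6]
grip_width: 0.997
grip_force: 0.0
```

>>> drive_tool --increments '[{"x": 0.004,"y": 0.015,"z": 0.03,"rx": 0,"ry": 0,"rz": 0},{"x": 0.008,"y": 0.03,"z": 0.02,"rx": 0,"ry": 0,"rz": 0},{"x": 0.01,"y": 0.035,"z": 0,"rx": 0,"ry": 0,"rz": 0},{"x": 0.01,"y": 0.035,"z": 0,"rx": 0,"ry": 0,"rz": 0},{"x": 0.01,"y": 0.035,"z": 0,"rx": 0,"ry": 0,"rz": 0}]'

```text
clock: 26.7
ee_pos: [0.5563, -0.0993, 0.2407]
tool_rot: [0.001, 0.0, 1.0, -0.0]
ft_force: [1.1, 0.3, -0.3]
grip_width: 1.0
grip_force: 0.0
```

>>> drive_tool --increments '[{"x": 0.01,"y": 0.035,"z": 0,"rx": 0,"ry": 0,"rz": 0},{"x": 0.006,"y": 0.03,"z": 0,"rx": 0,"ry": 0,"rz": 0},{"x": 0.004,"y": 0.0145,"z": 0,"rx": 0,"ry": 0,"rz": 0},{"x": 0,"y": 0,"z": 0,"rx": 0,"ry": 0,"rz": 0},{"x": 0,"y": 0,"z": 0,"rx": 0,"ry": 0,"rz": 0}]'

```text
clock: 27.12
ee_pos: [0.5759, -0.0204, 0.2397]
tool_rot: [0.0, -0.001, 1.0, -0.0]
ft_force: [-0.7, -1.7, 0.2]
grip_width: 1.002
grip_force: 0.0
```

```bash
python3 - <<'E'
from h import *
e=readout.get_obs()["ee_pos"];print(e)
p=(.5135,-.2505);m=(.576,-.021)
overlay("pics/a9.png",[(p,.126,.034),(p,.126,.031),(p,.026,.029),((.513,-.2495),.08,.09),(m,.134,.019),(m,0,.02)],cams=("top","side"),half=80,s=2.5,c0=(.53,-.15,.08))
E
```

```text
[ 0.57594737 -0.02038065  0.23967945]
```

View pics/a9.png

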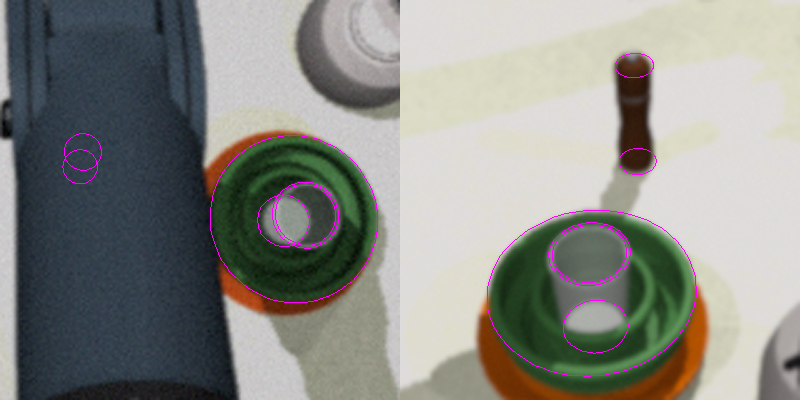

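The tumbler stands upright at (0.5135, -0.2505), with mouth rings matching in both panels. The gripper is over the mill. I'll descend to its head.

>>> drive_tool --increments '[{"x": -0.0005,"y": 0,"z": -0.025,"rx": 0,"ry": 0,"rz": 0},{"x": 0,"y": 0,"z": -0.03,"rx": 0,"ry": 0,"rz": 0},{"x": 0,"y": 0,"z": -0.03,"rx": 0,"ry": 0,"rz": 0},{"x": 0,"y": 0,"z": -0.02,"rx": 0,"ry": 0,"rz": 0},{"x": 0,"y": 0,"z": -0.015,"rx": 0,"ry": 0,"rz": 0}]'

```text
clock: 27.63
ee_pos: [0.5742, -0.0232, 0.1175]
tool_rot: [-0.001, 0.001, 1.0, -0.0]
ft_force: [0.0, 0.3, 0.3]
grip_width: 0.997
grip_force: 0.0
```

>>> drive_tool --increments '[{"x": 0,"y": 0,"z": -0.01,"rx": 0,"ry": 0,"rz": 0},{"x": 0,"y": 0,"z": -0.008,"rx": 0,"ry": 0,"rz": 0},{"x": 0,"y": 0,"z": 0,"rx": 0,"ry": 0,"rz": 0},{"x": 0,"y": 0,"z": 0,"rx": 0,"ry": 0,"rz": 0},{"x": 0,"y": 0,"z": 0,"rx": 0,"ry": 0,"rz": 0}]'

```text
clock: 28.05
ee_pos: [0.5761, -0.0214, 0.1022]
tool_rot: [0.001, 0.0, 1.0, -0.0]
ft_force: [0.8, 0.2, 0.2]
grip_width: 1.0
grip_force: 0.0
```

>>> drive_tool --increments '[{"x": 0,"y": 0,"z": 0,"rx": 0,"ry": 0,"rz": 0},{"x": 0,"y": 0,"z": 0,"rx": 0,"ry": 0,"rz": 0},{"x": 0,"y": 0,"z": 0,"rx": 0,"ry": 0,"rz": 0},{"x": 0,"y": 0,"z": 0,"rx": 0,"ry": 0,"rz": 0},{"x": 0,"y": 0,"z": 0,"rx": 0,"ry": 0,"rz": 0}]' --jaw 0.025

```text
clock: 28.47
ee_pos: [0.5759, -0.0212, 0.1019]
tool_rot: [0.001, -0.0, 1.0, -0.0]
ft_force: [-0.3, -0.3, 5.6]
grip_width: 0.428
grip_force: 59.6
```

>>> drive_tool --increments '[{"x": 0,"y": 0,"z": 0,"rx": 0,"ry": 0,"rz": 0},{"x": 0,"y": 0,"z": 0,"rx": 0,"ry": 0,"rz": 0},{"x": 0,"y": 0,"z": 0,"rx": 0,"ry": 0,"rz": 0},{"x": 0,"y": 0,"z": 0,"rx": 0,"ry": 0,"rz": 0},{"x": 0,"y": 0,"z": 0,"rx": 0,"ry": 0,"rz": 0}]'

```text
clock: 28.88
ee_pos: [0.5758, -0.0212, 0.1019]
tool_rot: [0.001, -0.0, 1.0, -0.0]
ft_force: [0.4, -0.5, 5.2]
grip_width: 0.434
grip_force: 59.6
```

>>> drive_tool --increments '[{"x": 0,"y": 0,"z": 0.01,"rx": 0,"ry": 0,"rz": 0},{"x": 0,"y": 0,"z": 0.02,"rx": 0,"ry": 0,"rz": 0},{"x": 0,"y": 0,"z": 0.02,"rx": 0,"ry": 0,"rz": 0},{"x": 0,"y": 0,"z": 0.02,"rx": 0,"ry": 0,"rz": 0},{"x": 0,"y": 0,"z": 0.02,"rx": 0,"ry": 0,"rz": 0}]'

```text
clock: 29.3
ee_pos: [0.5751, -0.0211, 0.1926]
tool_rot: [-0.0, -0.0, 1.0, -0.0]
ft_force: [-0.1, 0.3, -0.2]
grip_width: 0.423
grip_force: 60.1
```

>>> drive_tool --increments '[{"x": 0,"y": 0,"z": 0.02,"rx": 0,"ry": 0,"rz": 0},{"x": 0,"y": 0,"z": 0.02,"rx": 0,"ry": 0,"rz": 0},{"x": 0,"y": 0,"z": 0.02,"rx": 0,"ry": 0,"rz": 0},{"x": 0,"y": 0,"z": 0.01,"rx": 0,"ry": 0,"rz": 0},{"x": 0,"y": 0,"z": 0.005,"rx": 0,"ry": 0,"rz": 0}]'

```text
clock: 29.72
ee_pos: [0.5759, -0.0211, 0.2681]
tool_rot: [0.001, -0.0, 1.0, 0.0]
ft_force: [-0.1, -0.4, -2.1]
grip_width: 0.429
grip_force: 60.1
```

>>> drive_tool --increments '[{"x": -0.002,"y": -0.01,"z": 0,"rx": 0,"ry": 0,"rz": 0},{"x": -0.006,"y": -0.02,"z": 0,"rx": 0,"ry": 0,"rz": 0},{"x": -0.008,"y": -0.03,"z": 0,"rx": 0,"ry": 0,"rz": 0},{"x": -0.008,"y": -0.03,"z": 0,"rx": 0,"ry": 0,"rz": 0},{"x": -0.008,"y": -0.03,"z": 0,"rx": 0,"ry": 0,"rz": 0}]'

```text
clock: 30.13
ee_pos: [0.542, -0.1429, 0.2648]
tool_rot: [-0.001, -0.0, 1.0, -0.0]
ft_force: [0.2, 0.1, -1.0]
grip_width: 0.434
grip_force: 60.1
```

>>> drive_tool --increments '[{"x": -0.008,"y": -0.03,"z": 0,"rx": 0,"ry": 0,"rz": 0},{"x": -0.008,"y": -0.03,"z": 0,"rx": 0,"ry": 0,"rz": 0},{"x": -0.008,"y": -0.025,"z": 0,"rx": 0,"ry": 0,"rz": 0},{"x": -0.0045,"y": -0.015,"z": 0,"rx": 0,"ry": 0,"rz": 0},{"x": -0.0015,"y": -0.0095,"z": 0,"rx": 0,"ry": 0,"rz": 0}]'

```text
clock: 30.55
ee_pos: [0.511, -0.2538, 0.2649]
tool_rot: [-0.001, 0.002, 1.0, -0.0]
ft_force: [0.6, -0.0, -1.2]
grip_width: 0.428
grip_force: 60.1
```

>>> drive_tool --increments '[{"x": 0,"y": 0,"z": 0,"rx": 0,"ry": 0,"rz": 0},{"x": 0,"y": 0,"z": 0,"rx": 0,"ry": 0,"rz": 0},{"x": 0,"y": 0,"z": 0,"rx": 0,"ry": 0,"rz": 0},{"x": 0,"y": 0,"z": 0,"rx": 0,"ry": 0,"rz": 0},{"x": 0,"y": 0,"z": 0,"rx": 0,"ry": 0,"rz": 0}]'

```text
clock: 30.97
ee_pos: [0.514, -0.2493, 0.2662]
tool_rot: [0.0, -0.001, 1.0, 0.0]
ft_force: [0.1, -0.2, -0.6]
grip_width: 0.429
grip_force: 60.1
```

```bash
python3 - <<'E'
from h import *
e=readout.get_obs()["ee_pos"];print(e)
p=(.5135,-.2505);z=e[2]-.102;m=(e[0],e[1])
overlay("pics/a10.png",[(p,.126,.034),(p,.126,.031),(p,.026,.029),(m,z,.02),(m,z+.134,.019)],half=75,c0=(.512,-.25,.17))
E
```

```text
[ 0.51398163 -0.24934319  0.2662309 ]
```

View pics/a10.png

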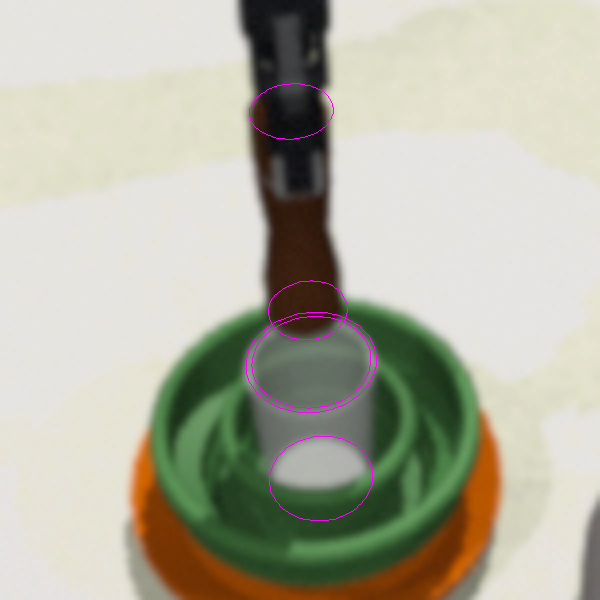

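The mill is upright. Its foot at (303,310) is about 1 px left of the tumbler axis, so I'll correct by 1.5 mm and lower.

>>> drive_tool --increments '[{"x": 0.0015,"y": -0.001,"z": -0.005,"rx": 0,"ry": 0,"rz": 0},{"x": 0,"y": 0,"z": -0.01,"rx": 0,"ry": 0,"rz": 0},{"x": 0,"y": 0,"z": -0.012,"rx": 0,"ry": 0,"rz": 0},{"x": 0,"y": 0,"z": -0.012,"rx": 0,"ry": 0,"rz": 0},{"x": 0,"y": 0,"z": -0.012,"rx": 0,"ry": 0,"rz": 0}]'

```text
clock: 31.43
ee_pos: [0.5148, -0.2514, 0.2139]
tool_rot: [-0.0, -0.0, 1.0, 0.0]
ft_force: [0.3, -0.8, -1.3]
grip_width: 0.431
grip_force: 60.1
```

>>> drive_tool --increments '[{"x": 0,"y": 0,"z": -0.012,"rx": 0,"ry": 0,"rz": 0},{"x": 0,"y": 0,"z": -0.012,"rx": 0,"ry": 0,"rz": 0},{"x": 0,"y": 0,"z": -0.012,"rx": 0,"ry": 0,"rz": 0},{"x": 0,"y": 0,"z": -0.012,"rx": 0,"ry": 0,"rz": 0},{"x": 0,"y": 0,"z": -0.01,"rx": 0,"ry": 0,"rz": 0}]'

```text
clock: 31.85
ee_pos: [0.5145, -0.2513, 0.1556]
tool_rot: [-0.001, -0.0, 1.0, 0.0]
ft_force: [0.0, -0.4, -1.3]
grip_width: 0.43
grip_force: 60.1
```

>>> drive_tool --increments '[{"x": 0,"y": 0,"z": -0.008,"rx": 0,"ry": 0,"rz": 0},{"x": 0,"y": 0,"z": -0.006,"rx": 0,"ry": 0,"rz": 0},{"x": 0,"y": 0,"z": -0.004,"rx": 0,"ry": 0,"rz": 0},{"x": 0,"y": 0,"z": -0.002,"rx": 0,"ry": 0,"rz": 0},{"x": 0,"y": 0,"z": 0,"rx": 0,"ry": 0,"rz": 0}]'

```text
clock: 32.27
ee_pos: [0.5149, -0.2516, 0.1371]
tool_rot: [-0.0, -0.0, 1.0, 0.0]
ft_force: [0.6, 0.2, -0.4]
grip_width: 0.425
grip_force: 60.1
```

>>> drive_tool --increments '[{"x": 0,"y": 0,"z": -0.001,"rx": 0,"ry": 0,"rz": 0},{"x": 0,"y": 0,"z": 0,"rx": 0,"ry": 0,"rz": 0},{"x": 0,"y": 0,"z": 0,"rx": 0,"ry": 0,"rz": 0},{"x": 0,"y": 0,"z": 0,"rx": 0,"ry": 0,"rz": 0},{"x": 0,"y": 0,"z": 0,"rx": 0,"ry": 0,"rz": 0}]'

```text
clock: 32.68
ee_pos: [0.5151, -0.2517, 0.1365]
tool_rot: [0.0, -0.0, 1.0, -0.0]
ft_force: [-0.1, -0.7, -0.3]
grip_width: 0.43
grip_force: 60.1
```

>>> drive_tool --increments '[{"x": 0,"y": 0,"z": -0.001,"rx": 0,"ry": 0,"rz": 0},{"x": 0,"y": 0,"z": -0.001,"rx": 0,"ry": 0,"rz": 0},{"x": 0,"y": 0,"z": 0,"rx": 0,"ry": 0,"rz": 0},{"x": 0,"y": 0,"z": 0,"rx": 0,"ry": 0,"rz": 0},{"x": 0,"y": 0,"z": 0,"rx": 0,"ry": 0,"rz": 0}]'

```text
clock: 33.1
ee_pos: [0.515, -0.2516, 0.1342]
tool_rot: [-0.0, -0.0, 1.0, -0.0]
ft_force: [-0.9, -0.7, -1.4]
grip_width: 0.428
grip_force: 60.1
```

>>> drive_tool --increments '[{"x": 0,"y": 0,"z": -0.001,"rx": 0,"ry": 0,"rz": 0},{"x": 0,"y": 0,"z": 0,"rx": 0,"ry": 0,"rz": 0},{"x": 0,"y": 0,"z": 0,"rx": 0,"ry": 0,"rz": 0},{"x": 0,"y": 0,"z": 0,"rx": 0,"ry": 0,"rz": 0},{"x": 0,"y": 0,"z": 0,"rx": 0,"ry": 0,"rz": 0}]'

```text
clock: 33.52
ee_pos: [0.515, -0.2516, 0.1333]
tool_rot: [0.0, -0.0, 1.0, -0.0]
ft_force: [0.0, 0.1, -1.3]
grip_width: 0.434
grip_force: 60.1
```

>>> drive_tool --increments '[{"x": 0,"y": 0,"z": -0.001,"rx": 0,"ry": 0,"rz": 0},{"x": 0,"y": 0,"z": 0,"rx": 0,"ry": 0,"rz": 0},{"x": 0,"y": 0,"z": 0,"rx": 0,"ry": 0,"rz": 0},{"x": 0,"y": 0,"z": 0,"rx": 0,"ry": 0,"rz": 0},{"x": 0,"y": 0,"z": 0,"rx": 0,"ry": 0,"rz": 0}]'

```text
clock: 33.93
ee_pos: [0.515, -0.2516, 0.1323]
tool_rot: [0.0, -0.0, 1.0, -0.0]
ft_force: [-0.7, 1.1, -1.6]
grip_width: 0.428
grip_force: 60.1
```

>>> drive_tool --increments '[{"x": 0,"y": 0,"z": -0.001,"rx": 0,"ry": 0,"rz": 0},{"x": 0,"y": 0,"z": 0,"rx": 0,"ry": 0,"rz": 0},{"x": 0,"y": 0,"z": 0,"rx": 0,"ry": 0,"rz": 0},{"x": 0,"y": 0,"z": 0,"rx": 0,"ry": 0,"rz": 0},{"x": 0,"y": 0,"z": 0,"rx": 0,"ry": 0,"rz": 0}]'

```text
clock: 34.35
ee_pos: [0.5153, -0.2518, 0.1319]
tool_rot: [0.0, -0.0, 1.0, -0.0]
ft_force: [-0.4, 1.4, 5.0]
grip_width: 0.426
grip_force: 60.5
```

Contact on the tumbler floor. Release, lift clear, and retreat.

>>> drive_tool --increments '[{"x": 0,"y": 0,"z": 0,"rx": 0,"ry": 0,"rz": 0},{"x": 0,"y": 0,"z": 0,"rx": 0,"ry": 0,"rz": 0},{"x": 0,"y": 0,"z": 0,"rx": 0,"ry": 0,"rz": 0},{"x": 0,"y": 0,"z": 0,"rx": 0,"ry": 0,"rz": 0},{"x": 0,"y": 0,"z": 0,"rx": 0,"ry": 0,"rz": 0}]' --jaw 0.0854

```text
clock: 34.77
ee_pos: [0.5149, -0.2516, 0.1312]
tool_rot: [-0.0, -0.0, 1.0, 0.0]
ft_force: [0.6, -0.6, 0.1]
grip_width: 1.0
grip_force: 0.0
```

>>> drive_tool --increments '[{"x": 0,"y": 0,"z": 0.008,"rx": 0,"ry": 0,"rz": 0},{"x": 0,"y": 0,"z": 0.015,"rx": 0,"ry": 0,"rz": 0},{"x": 0,"y": 0,"z": 0.025,"rx": 0,"ry": 0,"rz": 0},{"x": 0,"y": 0,"z": 0.035,"rx": 0,"ry": 0,"rz": 0},{"x": 0,"y": 0,"z": 0.035,"rx": 0,"ry": 0,"rz": 0}]'

```text
clock: 35.18
ee_pos: [0.5144, -0.2514, 0.2507]
tool_rot: [-0.001, -0.0, 1.0, 0.0]
ft_force: [0.9, 0.2, -1.0]
grip_width: 0.999
grip_force: 0.0
```

>>> drive_tool --increments '[{"x": 0,"y": 0.015,"z": 0.01,"rx": 0,"ry": 0,"rz": 0},{"x": 0,"y": 0.035,"z": 0,"rx": 0,"ry": 0,"rz": 0},{"x": 0,"y": 0.035,"z": 0,"rx": 0,"ry": 0,"rz": 0},{"x": 0,"y": 0.035,"z": 0,"rx": 0,"ry": 0,"rz": 0},{"x": 0,"y": 0.035,"z": 0,"rx": 0,"ry": 0,"rz": 0}]'

```text
clock: 35.6
ee_pos: [0.5147, -0.0952, 0.2601]
tool_rot: [0.0, 0.0, 1.0, -0.0]
ft_force: [1.4, 0.1, 0.4]
grip_width: 0.999
grip_force: 0.0
```

>>> drive_tool --increments '[{"x": 0,"y": 0.035,"z": 0,"rx": 0,"ry": 0,"rz": 0},{"x": 0,"y": 0.035,"z": 0,"rx": 0,"ry": 0,"rz": 0},{"x": 0,"y": 0.02,"z": 0,"rx": 0,"ry": 0,"rz": 0},{"x": 0,"y": 0,"z": 0,"rx": 0,"ry": 0,"rz": 0},{"x": 0,"y": 0,"z": 0,"rx": 0,"ry": 0,"rz": 0}]'

```text
clock: 36.02
ee_pos: [0.515, -0.0055, 0.2599]
tool_rot: [0.0, -0.001, 1.0, 0.0]
ft_force: [0.4, -0.4, -0.6]
grip_width: 1.004
grip_force: 0.0
```

```bash
python3 - <<'E'
from h import *
o=readout.get_obs();print(o["ee_pos"],o["ft_force"])
p=(.514,-.2505)
overlay("pics/a11.png",[(p,.126,.034),(p,.164,.019),((.513,-.2495),.08,.09),((.511,-.2495),.029,.105)],cams=("top","side"),half=80,s=2.5,c0=(.55,-.23,.08))
E
```

```text
[ 0.51498482 -0.0055207   0.25986191] [ 0.39460175 -0.44239974 -0.56691829]
```

View pics/a11.png

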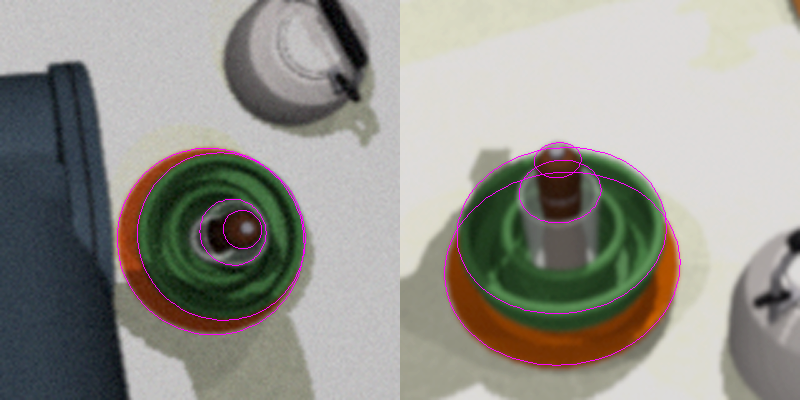

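The whole nest is upright and concentric, and every predicted ring matches in both views. The mill head is at (242,230) in the left panel, the plates and kettle are unmoved, and the arm is clear. Handing in.

```bash
python3 -c "
from workcell import close_job
print(close_job())"
```

```text
the job is handed in; nothing more can be done
None
```

The nest is packed and handed in: large bowl, small bowl, tumbler and pepper mill stand upright and centred on the top plate. I placed them in the order asked in about 36 s, with the plates and kettle unmoved in the last pictures and the tea jar never approached.

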